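# Put a rack of stained slides in the drying oven

## Robot

A 6-joint arm with a two-finger parallel gripper is mounted at the origin on a cart in front of the work surface, level with it; the furniture and walls round the work are solid. World frame = base frame: x ahead of the robot, y to its left, z up, the work surface at z = 0. Lengths are in m, angles in degrees, forces in N, time in s.
With the tool pointing down it reaches from about 0.4 to 0.825 m from the base axis. Payload 7 kg.
Tool frame: the origin (TCP) lies midway between the tips of the shut fingers; the grasp point (between the pads) lies 19 mm behind it (r.grip_point_offset is the z of the grasp point in the tool frame, in m); z points along the fingers, y is the line along which they close (so a half turn about z gives the same grasp; the last joint's range is limited). The gripper opens to 88 mm and grips with 3 to 60 N. Pads are 19 mm wide; open, the fingers measure 130 mm over their backs; the gripper's body (78 mm by 193 mm) begins 47 mm behind the grasp point.
Start: joints at [87.554, 20.546, 0.682, 0, -70.136, -16.507], TCP at [0.219, 0.638, 0.227] pointing down, gripper open.
Joint ranges: [-176.03, 176.03], [-82.01, 121.73], [-58.28, 71.71], [-173.87, 95.51], [-174.79, -0.11], [-173.66, 173.66]. Speed limits (degrees/s): [136.94, 136.94, 172.46, 180, 180, 180].

## Interface

Orientations are given as [roll, pitch, yaw] about the fixed x, y, z axes, in that order (R = Rz(yaw) Ry(pitch) Rx(roll)).
In Python, from plant import r, viewer, recognise, outline_of, pinpoint gives the robot as it stands.
- The arm moves only by the tool move_arm, never from a script. Its argument "targets" is a list of rows, each a list of 2 entries, a list of its own where there are three numbers: the shift along the tool's x, y, z in cm, then the turn, a rotation vector about the tool's x, y, z in rad. A call has 1 to 5 rows; each row is the pose to reach, as a shift and turn from the pose commanded when the call began, along the tool's axes at that moment; what a row does not reach only later rows make up. A row lasts 1/8 s, in which the tool goes at most 62.5 mm and 10.7 degrees, less where a joint would pass 70% of its speed; a pose out of reach is approached as far as the arm can. A call with a gripper value outside its range is refused whole. "jaw" is the finger opening in cm, from 0 to 8.76, set as the call begins (left out, the last holds). The fingers move at their own pace and stop on an object; "squeeze" is the grip in N (left out, the last holds). Time passes only in rows, so rows that repeat a pose let the fingers close. It gives the time, the measured TCP pose, the force, the opening and the grip force at its end, in the units of the state.
- r.get_state(): the state, without advancing time (a new reading comes with each control period).
- viewer.capture(name): name is "scene" or "top" or "wrist"; returns a dict with "image" (480x640x3 uint8, blue, green, red), "intrinsics" (3x3 intrinsics, pixels), "camera_from_world" (4x4, takes a point from world to camera coordinates). Camera axes: x right, y up, looking along -z (the intrinsics and any distortion apply to the point x, -y, -z); pixel columns grow to the right and rows downward; lengths in m; the calibration is good to about 2 mm. A picture is of the moment at which its call begins. There is no depth.
- r.close_job(): hands the job in; it is judged then, once.
Trained networks look in the newest picture that a camera, given by its name, has taken for a name from the list of things; names that differ only in an ending like _2 or _b are one class to them, and where a whole thing is asked for, a point or a joint stands for the part that bears it (a point fixed in the world has none). Each returns a list of dicts, best first, with "score" (0 to 1); they miss things now and then, are a little off and sometimes report something else, mostly with a low value. They report only what shows in the picture. A call takes as long as a camera call.
- recognise(label, camera): "box" ([left, top, right, bottom] in pixels, round what is visible of it).
- outline_of(label, camera): "mask" (480x640 bool, what is visible of it) and "box" ([left, top, right, bottom] in pixels, round what is visible of it).
- pinpoint(label, camera): "location" ([row, column] in pixels: a listed point, or the origin of a listed thing).
The state is a dict: "time_s": time; "joints": joint angles; "qd": joint speeds; "joint_torque": joint torques, N m; "tcp_pos": TCP position; "eef_rot": TCP orientation; "contact_force": force on the tool from outside, world axes, zero at the start; "moment": the same for the moment, N m; "gripper_width": finger opening in m; "gripper_force": force on a finger pad.
Only numpy, scipy, OpenCV 4.12 (cv2) and the standard library are available. Lean on these libraries where they do the work, as an engineer would, in place of code of your own. Each camera call takes 0.05 s, during which the arm holds its last target. There are 200 camera calls.

## Task

The rack of stained slides is ready to be dried. Pull the drying oven's door wide open by its handle, set the rack gently and upright on the chamber floor so that it stands wholly inside, close the door fully, and then press the start button on the sloping front panel all the way down. Keep the rack level on the way, and leave the other things on the bench where they are.

Things in the scene. Friction and masses are not known exactly. Their poses are not given: they have to be found in the camera images.
- oven: White bench-top drying oven, fixed, 180 mm wide, 278 mm high, 135 mm deep without its door; front toward the robot. Origin: on the bench under its middle; x runs from the front into the oven, y to the left seen from the front, z up. The closed door lies on the front frame at x = -60 mm. A plinth below the door juts out with a panel sloping at 45 degrees from (x -75, z 52) to (x -116, z 11 mm).
- shelf_mid (a point): Middle of the chamber's floor, axes as the oven, 60 mm above the bench on the oven's origin. The chamber is open only at the front (x = -60 mm); its back wall is at x = +62, side walls at y = +-72, roof 200 mm above the floor (18 mm thick; front edge flush with the frame).
- door (a joint): Opening angle of the oven's door, rad: 0 = shut (it may start slightly ajar), grows as it swings toward the robot, stop at 1.9. Upright hinge on the left; stiff, the door stays where it is left; turning it takes about 1 N at the handle. Glazed door 18 mm thick, 180 mm wide (176 mm of it from the hinge line to the handle-side edge), its underside 56 and its top 276 mm above the bench.
- door_hinge (a point): Point on the door's upright hinge line, 241 mm above the bench, in the middle of the door's thickness. Seen from above the door opens clockwise (negative about z) round it. Axes turn with the door: x square to the door, toward the oven when shut; y along the door from the handle side to the hinge; z up.
- door_handle (a point): Point on the axis of the door's upright round steel bar, 12 mm thick, at the side away from the hinge; bar ends 26 mm above and 86 mm below it. It is 241 mm above the bench, 158 mm from the hinge line along the door, 46 mm before the door's middle plane (31 mm free behind the bar). Two 10 mm studs join bar and door, 3 mm above this point and 67 mm below. Axes as door_hinge.
- slide_rack: Loose rack (0.16 kg) with nine glass slides: white tray 90 mm long (x), 62 mm wide (y), slides up to z = 31 mm. A wire bail at each end (x = +-41 mm, 45 mm wide) carries a black grip bar along x over its middle: 84 mm long, 10 mm wide, z = 53 to 64 mm. Origin: centre of the underside; z up. May go into the oven either way round.
- rack_grip (a point): Middle of the rack's grip bar, 58.5 mm above the rack's underside. Axes as the rack.
- start (a joint): Travel of the start button, m: 0 = out, 0.006 = fully down; a spring of 5 N at the full travel pushes it back.
- start_top (a point): Centre of the start button's round face (26 mm in diameter), as released; the button is at the left of the panel, 52 mm left of the oven's middle (in the middle is a fixed dial, at the right a display). It looks toward the robot and up at 45 degrees; it goes in square to the panel, along the oven's +x and down in equal parts.
- tip_box: Bystander: pipette tip box, 116 x 85 x 78 mm. Origin: centre of the underside.
- glass_beaker: Bystander: small beaker, 52 mm in diameter, 58 mm high. Origin: centre of the underside.
- timer: Bystander: small timer lying on the bench, 62 x 66 x 19 mm. Origin: centre of the underside.
- log_pad: Bystander: closed notebook lying on the bench in front of the oven, 208 x 150 x 14 mm, a pen on it. Origin: centre of the underside.
- pipette_a: Bystander: pipette lying near the bench's front edge, 36 x 244 x 29 mm. Origin: centre of the underside.

How it is judged:
By the outcome, as a careful person would: the job done as asked, in the order asked, and still so for the second after the job is handed in, with the robot touching nothing.
It also fails if it takes over 72 s, if anything falls off the work surface, if the arm or the gripper's body presses on something with over 40 N, if the wrist force passes 120 N, or if a joint passes its speed limit or range.

## Working session

There is one attempt and no reset: what is moved stays moved. The work goes in short steps, Python scripts to look and compute and a tool call to move; the robot and the scene stay as the last step left them, time stands still between calls to the robot, and variables do not carry over. Pictures are saved under pics/ and viewed, at most 10 in all, crops included, and the job is handed in when it is done.

Besides the shell and the picture viewer there is one more tool, called after "Request:" as name([rows], argument=value, ...), one row to a line, values as JSON. move_arm: Moves the arm, as the interface text tells. Its arguments: {"type":"object","properties":{"targets":{"type":"array","items":{"type":"array"}},"jaw":{"type":"number"},"squeeze":{"type":"number"}},"required":["targets"]}

```bash
ls; mkdir -p pics
cat > h.py <<'E'
import numpy as np, cv2
from scipy.spatial.transform import Rotation as R
from plant import r, viewer, recognise, outline_of, pinpoint
def ray(c,px):
    K=c["intrinsics"];T=np.array(c["camera_from_world"])
    u=np.linalg.inv(K)@[px[0],px[1],1]; d=np.array([u[0],-u[1],-u[2]])
    Rm=T[:3,:3]; return -Rm.T@T[:3,3], Rm.T@d
def atz(c,px,z):
    o,d=ray(c,px); return o+d*(z-o[2])/d[2]
def proj(c,p):
    T=np.array(c["camera_from_world"]); q=T[:3,:3]@np.array(p)+T[:3,3]
    v=np.array(c["intrinsics"])@[q[0],-q[1],-q[2]]; return v[:2]/v[2]
def tri(l):
    A=np.zeros((3,3));b=np.zeros(3)
    for c,px in l:
        o,d=ray(c,px); d=d/np.linalg.norm(d); M=np.eye(3)-np.outer(d,d); A+=M;b+=M@o
    return np.linalg.solve(A,b)
E
python3 - <<'E'
from h import *
cs={n:viewer.capture(n) for n in("scene","top","wrist")}
for n,c in cs.items(): cv2.imwrite(f"pics/{n}0.png",c["image"]); print(n,ray(c,(320,240)))
print(r.get_state())
for l,z in dict(oven=0,shelf_mid=.06,door_hinge=.241,door_handle=.241,slide_rack=0,rack_grip=.0585,start_top=.035,tip_box=0,glass_beaker=0,timer=0,log_pad=0,pipette_a=0).items():
    pts=[]
    for n in cs:
        for p in pinpoint(l,n)[:2]:
            px=p["location"][::-1]; print(l,n,round(p["score"],2),np.round(px),np.round(atz(cs[n],px,z),3))
            if p["score"]>.5: pts.append((cs[n],px))
    if len(pts)>1: print("   tri",tri(pts).round(4))
E
```

```text
pics
scene (array([ 0.35337573, -1.12582281,  1.06858478]), array([ 0.12069925,  0.7808004 , -0.61308974]))
top (array([ 0.2782055 , -0.00491923,  1.11552699]), array([ 0.28989678,  0.07785411, -0.95401452]))
wrist (array([0.29300884, 0.61321007, 0.38441046]), array([-0.26237528,  0.07744194, -0.96203612]))
{'time_s': 0.15, 'joints': array([ 8.75549024e+01,  2.05823169e+01,  6.46961209e-01, -1.38697257e-02,
       -7.01351467e+01, -1.65063824e+01]), 'qd': array([-0.03002735, -0.09684793,  0.17462841,  0.06397992, -0.0381284 ,
       -0.01651302]), 'joint_torque': array([-1.75736521e-03, -5.83275819e+01,  2.93290973e+01,  7.00120032e+00,
        8.82213644e-03, -1.04118053e-04]), 'tcp_pos': array([0.21913462, 0.63806543, 0.22584544]), 'eef_rot': array([ 1.79928698e+02, -7.53016149e-03, -1.89561963e+01]), 'contact_force': array([ 0.57229696, -0.11294759,  0.01593084]), 'moment': array([-2.05017341e-02,  5.09855292e-05,  3.23107757e-02]), 'gripper_force': 0.0, 'gripper_width': 0.08748751547358798}
oven scene 0.56 [342. 232.] [0.63  0.262 0.   ]
oven top 0.93 [250. 212.] [0.642 0.271 0. 
[... 980 characters left out ...]
cene 0.98 [415. 360.] [ 0.708 -0.232  0.   ]
glass_beaker scene 0.49 [258. 345.] [ 0.363 -0.132  0.   ]
glass_beaker top 0.69 [455. 240.] [ 0.699 -0.229  0.   ]
   tri [ 0.7049 -0.2298 -0.0042]
timer scene 0.6 [371. 293.] [ 0.657 -0.001  0.   ]
timer top 0.96 [353. 236.] [0.647 0.012 0.   ]
   tri [ 0.656   0.0119 -0.0136]
log_pad scene 0.76 [269. 266.] [0.411 0.144 0.   ]
log_pad top 0.86 [280. 321.] [0.405 0.126 0.   ]
   tri [0.4071 0.1242 0.0158]
pipette_a scene 0.75 [298. 221.] [0.515 0.335 0.   ]
pipette_a scene 0.64 [256. 346.] [ 0.359 -0.134  0.   ]
pipette_a top 0.69 [382. 366.] [ 0.367 -0.123  0.   ]
pipette_a top 0.4 [355. 236.] [0.648 0.006 0.   ]
   tri [ 0.3933 -0.1372  0.2004]
```

View pics/scene0.png

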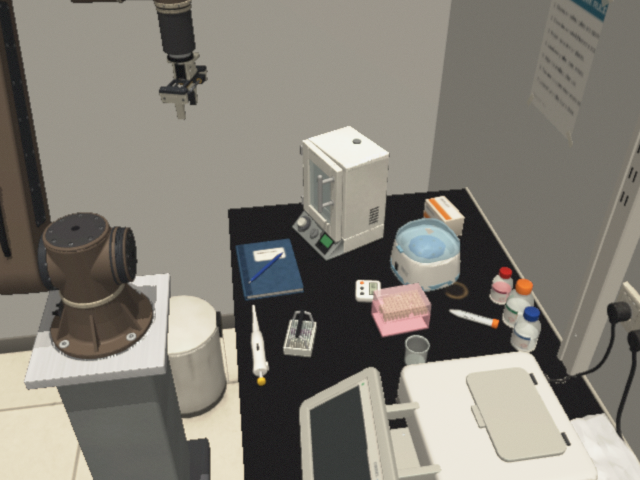

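View pics/top0.png

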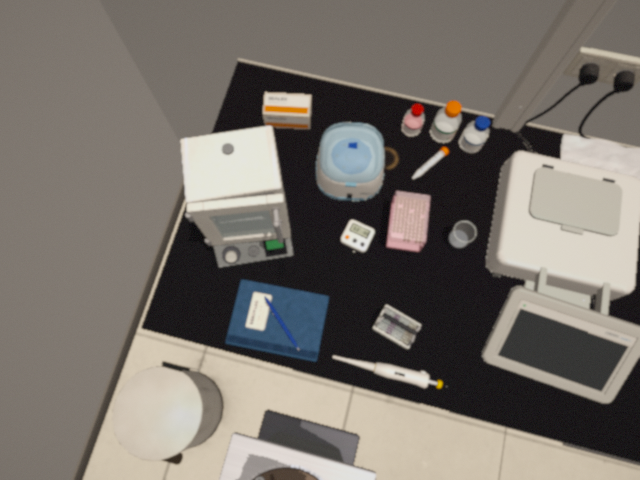

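View pics/a.png

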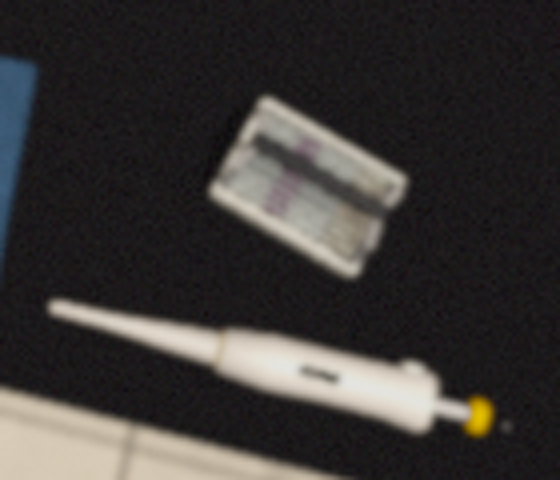

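View pics/b.png

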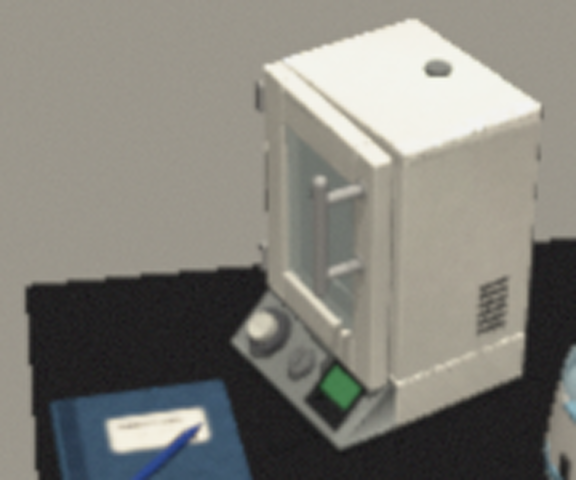

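Request:
move_arm([
  [[4.4, 3.4, -2.2], [0, 0, -0.1]],
  [[8.8, 6.8, -4.4], [0, 0, -0.2]],
  [[13.2, 10.2, -6.6], [0, 0, -0.3]],
  [[17.6, 13.6, -8.8], [0, 0, -0.4]],
  [[22, 17, -11], [0, 0, -0.5]],
])

```text
time_s: 2.88
tcp_pos: [0.3728, 0.4045, 0.3376]
eef_rot: [-180.0, -0.0, 9.9]
contact_force: [0.9, -0.1, -0.2]
gripper_width: 0.0877
gripper_force: 0.0
```

```bash
cat >> h.py <<'E'
import json
def st(): 
    s=r.get_state(); open("log.jsonl","a").write(json.dumps([list(map(float,s["joints"])),list(map(float,s["tcp_pos"])),list(map(float,s["eef_rot"]))])+"\n"); return s
def rel(pos,rpy):
    """shift (cm), turn (rad) from measured pose to a world TCP pose"""
    s=st(); R0=R.from_euler("xyz",s["eef_rot"],degrees=True)
    R1=R.from_euler("xyz",rpy,degrees=True)
    return (R0.inv().apply(np.array(pos)-s["tcp_pos"])*100).round(2),(R0.inv()*R1).as_rotvec().round(3)
E
python3 - <<'E'
from h import *
s=st(); print(s["time_s"],s["tcp_pos"],s["eef_rot"],s["joints"].round(2))
print(rel([.50,.21,.43],[180,0,25]))
E
```

```text
2.875 [0.37281561 0.40447711 0.33759743] [-1.79970331e+02 -2.59983642e-02  9.89946947e+00] [ 6.774e+01  5.630e+00 -4.550e+00  1.000e-02 -7.979e+01  3.216e+01]
(array([ 9.19, 21.34, -9.25]), array([-0.   , -0.001, -0.264]))
```

Request:
move_arm([
  [[2.3, 5.3, -2.3], [0, 0, -0.07]],
  [[4.6, 10.6, -4.6], [0, 0, -0.14]],
  [[6.9, 16, -6.9], [0, 0, -0.21]],
  [[9.2, 21.3, -9.2], [0, 0, -0.264]],
  [[9.2, 21.3, -9.2], [0, 0, -0.264]],
])

```text
time_s: 3.5
tcp_pos: [0.5007, 0.2087, 0.4307]
eef_rot: [-180.0, -0.2, 24.6]
contact_force: [-0.5, 0.6, -0.1]
gripper_width: 0.0874
gripper_force: 0.0
```

Run:
```python
from h import *
import pickle
s=st(); print(s["time_s"],s["tcp_pos"],s["eef_rot"],s["joints"].round(2))
c=viewer.capture("wrist"); cv2.imwrite("pics/w1.png",c["image"])
pickle.dump(c,open("w1.pkl","wb"))
for l,z in dict(oven=0,shelf_mid=.06,door_hinge=.241,door_handle=.241,start_top=.035).items():
    for p in pinpoint(l,"wrist")[:1]:
        px=p["location"][::-1]; print(l,round(p["score"],2),np.round(px,1),np.round(atz(c,px,z),4))
```

```text
3.5 [0.50068776 0.20874382 0.43071441] [-179.99901984   -0.19813704   24.58491468] [ 4.338e+01  4.050e+00  5.250e+00  6.000e-02 -9.100e+01  7.120e+01]
oven 0.29 [230.6 141.8] [0.5133 0.3669 0.    ]
shelf_mid 0.49 [494.8 301.6] [ 0.4627 -0.134   0.06  ]
door_hinge 0.86 [229.  144.4] [0.5341 0.3161 0.241 ]
door_handle 0.62 [390.6 202.2] [0.5491 0.1492 0.241 ]
start_top 0.63 [286.3 175.6] [0.5054 0.2625 0.035 ]
```

View pics/w1.png

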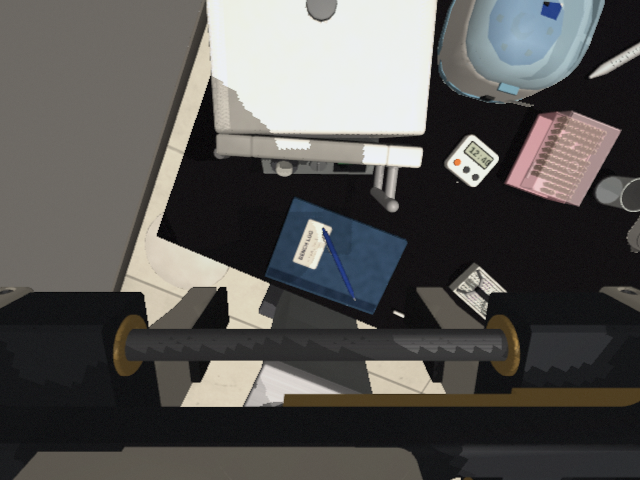

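Run:
```python
from h import *
import pickle
c=pickle.load(open("w1.pkl","rb"))
a,b=atz(c,(216,133.5),.278),atz(c,(425,134.5),.278); print("front corners",a,b,np.linalg.norm(a-b)); 
yaw=np.degrees(np.arctan2(*(a-b)[1::-1]))-90; m=(a+b)/2; y=np.radians(yaw); ex=np.array([np.cos(y),np.sin(y)]);ey=np.array([-ex[1],ex[0]])
o=m[:2]+.06*ex; print("yaw",yaw,"oven",o)
h=o-.069*ex+.086*ey; print("hinge",h)
d1,d2=atz(c,(422,148),.276),atz(c,(216,134),.276); print("door front edge pts",atz(c,(421,165),.276),atz(c,(216,157),.276))
H=atz(c,(391.5,206),.267); print("handle",H)
v=H[:2]-h; print("len",np.linalg.norm(v),"door angle",yaw-(np.degrees(np.arctan2(v[1],v[0]))-np.degrees(np.arctan2(-.158,-.046))))
st0=o-.0955*ex+.052*ey; print("start",st0, proj(c,[*st0,.0315]))
```

```text
front corners [0.54177928 0.32134364 0.278     ] [0.61477837 0.15959143 0.278     ] 0.17746167265551663
yaw 24.289750013867064 oven [0.63296744 0.26514862]
hinge [0.53469932 0.31515239]
door front edge pts [0.59137892 0.14962196 0.276     ] [0.52321286 0.31520555 0.276     ]
handle [0.54796066 0.15359069 0.267     ]
len 0.16210504086027727 door angle 3.3649547505629585
start [0.52453113 0.27326136] [284.95479743 161.07097154]
```

Run:
```python
from h import *
print(rel([.548,.1535,.36],[180,0,21]))
print(rel([.548,.1535,.224],[180,0,21]))
```

```text
(array([2.05, 7.46, 6.8 ]), array([0.   , 0.001, 0.068]))
(array([ 2.07,  7.46, 20.4 ]), array([0.   , 0.001, 0.068]))
```

Request:
move_arm([
  [[1.0, 3.7, 3.4], [0, 0, 0.034]],
  [[2.0, 7.5, 6.8], [0, 0, 0.068]],
  [[2.0, 7.5, 12.5], [0, 0, 0.068]],
  [[2.0, 7.5, 17.5], [0, 0, 0.068]],
  [[2.0, 7.5, 20.4], [0, 0, 0.068]],
], jaw=5)

```text
time_s: 4.42
tcp_pos: [0.5466, 0.1523, 0.2214]
eef_rot: [180.0, 0.2, 21.0]
contact_force: [0.0, 0.7, -0.4]
gripper_width: 0.0506
gripper_force: 0.0
```

Request:
move_arm([
  [[0, 0, 0], [0, 0, 0]],
  [[0, 0, 0], [0, 0, 0]],
  [[0, 0, 0], [0, 0, 0]],
  [[0, 0, 0], [0, 0, 0]],
  [[0, 0, 0], [0, 0, 0]],
], jaw=0, squeeze=15)

```text
time_s: 5.05
tcp_pos: [0.5486, 0.1518, 0.2255]
eef_rot: [180.0, -0.1, 20.9]
contact_force: [-0.8, -1.7, 3.6]
gripper_width: 0.0116
gripper_force: 15.0
```

Run:
```python
from h import *
s=st(); print(s)
c=viewer.capture("wrist"); 
cv2.imwrite("pics/w2.png",c["image"])
```

```text
{'time_s': 5.05, 'joints': array([ 3.51838608e+01,  1.06379922e+01, -1.31012125e+01,  3.82094486e-02,
       -6.61971566e+01,  7.57281776e+01]), 'qd': array([ 0.01000148,  0.03960672,  0.02372885, -0.02247531,  0.01776758,
        0.02385399]), 'joint_torque': array([ 6.33169860e-01, -4.17776191e+01,  2.76860118e+01,  5.97595587e+00,
        4.96600438e-01,  9.00457642e-03]), 'tcp_pos': array([0.5486452 , 0.15183997, 0.22550337]), 'eef_rot': array([ 1.79981790e+02, -7.02925831e-02,  2.09274511e+01]), 'contact_force': array([-0.83405956, -1.68524178,  3.55542355]), 'moment': array([-0.44904463,  0.20461912, -0.02824793]), 'gripper_force': 15.000296831130981, 'gripper_width': 0.011580563927405852}
```

Run:
```python
from h import *
s=st(); R0=R.from_euler("xyz",s["eef_rot"],degrees=True)
h=R0.inv().apply(np.array([.5347,.3155,s["tcp_pos"][2]])-s["tcp_pos"])*100; h[2]=0; print(h)
for k in range(1,6):
    th=.12*k; print((h+R.from_rotvec([0,0,th]).apply(-h)).round(2),round(th,2))
```

```text
[  4.53940269 -15.78517375   0.        ]
[-1.86 -0.66  0.  ] 0.12
[-3.62 -1.53  0.  ] 0.24
[-5.27 -2.61  0.  ] 0.36
[-6.78 -3.88  0.  ] 0.48
[-8.12 -5.32  0.  ] 0.6
```

Request:
move_arm([
  [[-1.86, -0.66, 0], [0, 0, 0.12]],
  [[-3.62, -1.53, 0], [0, 0, 0.24]],
  [[-5.27, -2.61, 0], [0, 0, 0.36]],
  [[-6.78, -3.88, 0], [0, 0, 0.48]],
  [[-8.12, -5.32, 0], [0, 0, 0.6]],
])

```text
time_s: 5.72
tcp_pos: [0.4535, 0.1727, 0.2255]
eef_rot: [-179.9, -0.1, -13.7]
contact_force: [0.7, 0.8, 3.6]
gripper_width: 0.0115
gripper_force: 15.0
```

Request:
move_arm([
  [[-1.86, -0.66, 0], [0, 0, 0.12]],
  [[-3.62, -1.53, 0], [0, 0, 0.24]],
  [[-5.27, -2.61, 0], [0, 0, 0.36]],
  [[-6.78, -3.88, 0], [0, 0, 0.48]],
  [[-8.12, -5.32, 0], [0, 0, 0.6]],
])

```text
time_s: 6.35
tcp_pos: [0.3868, 0.2437, 0.2254]
eef_rot: [-179.9, -0.0, -48.1]
contact_force: [3.1, -0.4, 0.7]
gripper_width: 0.0117
gripper_force: 15.0
```

Request:
move_arm([
  [[-1.86, -0.66, 0], [0, 0, 0.12]],
  [[-3.62, -1.53, 0], [0, 0, 0.24]],
  [[-5.27, -2.61, 0], [0, 0, 0.36]],
  [[-6.78, -3.88, 0], [0, 0, 0.48]],
  [[-8.12, -5.32, 0], [0, 0, 0.6]],
])

```text
time_s: 6.98
tcp_pos: [0.372, 0.34, 0.2255]
eef_rot: [-179.9, 0.0, -82.4]
contact_force: [4.5, -2.5, 2.5]
gripper_width: 0.0117
gripper_force: 15.0
```

Run:
```python
from h import *
s=st(); print(s["tcp_pos"],s["eef_rot"],s["joints"].round(1),s["contact_force"],s["gripper_width"])
print("angle from pos", np.degrees(np.arctan2(*(s["tcp_pos"][:2]-[.5347,.3155])[::-1])))
```

```text
[0.3720321  0.33999581 0.22549629] [-1.79930758e+02  4.41107209e-02 -8.24140263e+01] [ 64.8   4.3 -20.6   0.  -65.  -57.3] [ 4.4705087  -2.49260846  2.53500432] 0.011679255815139228
angle from pos 171.43629554088446
```

Request:
move_arm([
  [[0, 0, 0], [0, 0, 0]],
  [[0, 0, 0], [0, 0, 0]],
  [[0, 0, 0], [0, 0, 0]],
  [[0, 0, -5], [0, 0, 0]],
  [[0, 0, -10.5], [0, 0, 0]],
], jaw=5)

```text
time_s: 7.6
tcp_pos: [0.3715, 0.3382, 0.3303]
eef_rot: [179.9, -0.1, -82.2]
contact_force: [0.5, 1.8, 0.3]
gripper_width: 0.0494
gripper_force: 0.0
```

Run:
```python
from h import *
from scipy.optimize import least_squares
s=st(); print(s["tcp_pos"],s["gripper_width"])
D=[json.loads(l) for l in open("log.jsonl")]
D.append([[87.554,20.546,.682,0,-70.136,-16.507],[.219,.638,.227],[180,0,-18.96]])
q=np.radians([d[0] for d in D]); P=np.array([d[1] for d in D])
az=q[:,0]; u=P[:,0]*np.cos(az)+P[:,1]*np.sin(az); w=-P[:,0]*np.sin(az)+P[:,1]*np.cos(az)
print(w.round(4))
p=q[:,1]-q[:,2]
# u=a1+L2 s2+L4 cos p+a3 sin p ; z=H+L2 c2-L4 sin p+a3 cos p
n=len(p);Z=np.zeros(n);O=np.ones(n)
A=np.r_[np.c_[O,Z,np.sin(q[:,1]),np.cos(p),np.sin(p)],np.c_[Z,O,np.cos(q[:,1]),-np.sin(p),np.cos(p)]]
x,res,rk,sv=np.linalg.lstsq(A,np.r_[u,P[:,2]],rcond=None); print("a1,H,L2,L4,a3",x.round(4),sv, np.abs(A@x-np.r_[u,P[:,2]]).max())
```

```text
[0.37148663 0.33819102 0.33033189] 0.04936347889231004
[-0.1918 -0.1918 -0.1922 -0.1917 -0.1917 -0.192  -0.192  -0.192  -0.1918
 -0.1916]
a1,H,L2,L4,a3 [ 6.000e-04 -1.787e-01  6.005e-01  4.631e-01  6.000e-04] [5.45833417 4.45484162 0.4103836  0.39292    0.19538026] 0.001189415519925241
```

Request:
move_arm([
  [[5.5, 0, 0], [0, 0.12, 0]],
  [[11, 0, 0], [0, 0.24, 0]],
  [[16.5, -0.5, 0], [0, 0.36, 0]],
  [[22, -1, 0], [0, 0.48, 0]],
  [[27.5, -1.5, 0], [0, 0.5, 0]],
])

```text
time_s: 8.22
tcp_pos: [0.4239, 0.0674, 0.3287]
eef_rot: [179.8, -28.9, -82.0]
contact_force: [1.1, -0.5, -0.2]
gripper_width: 0.0501
gripper_force: 0.0
```

Run:
```python
from h import *
s=st(); print(s["time_s"],s["tcp_pos"],s["eef_rot"],s["joints"].round(3), s["qd"].round(1))
c=viewer.capture("wrist"); cv2.imwrite("pics/w3.png",c["image"])
for l,z in dict(slide_rack=0,rack_grip=.0585).items():
    for p in pinpoint(l,"wrist")[:1]:
        px=p["location"][::-1]; print(l,round(p["score"],2),np.round(px,1),np.round(atz(c,px,z),4))
```

```text
8.225 [0.42390126 0.06738463 0.32874809] [179.8401945  -28.86811638 -82.00157113] [ 54.485  -1.158 -26.422  19.323 -86.825 -51.408] [-40.5 -14.9 -24.   19.8  15.4  31.6]
slide_rack 0.85 [311.7 179.7] [ 0.4581 -0.1331  0.    ]
rack_grip 0.59 [311.1 162.6] [ 0.4584 -0.1337  0.0585]
```

```bash
cat > kin.py <<'E'
import numpy as np, json
from scipy.spatial.transform import Rotation as R
from scipy.optimize import least_squares
def fk(q,w2,T,s4=1,s6=1,L2=.6005,L4=.4631):
    q=np.radians(q); p=q[1]-q[2]; H=-.1787+.0  # H=d1-T
    A=R.from_euler("z",q[0]); F=A*R.from_euler("y",p)      # x=forearm axis, y=left
    G=F*R.from_euler("x",s4*q[3]); E=G*R.from_euler("y",-q[4])  # x=tool axis
    pos=A.apply([L2*np.sin(q[1]),-.1919-w2,H+T+L2*np.cos(q[1])])+F.apply([L4,0,0])+G.apply([0,w2,0])+E.apply([T,0,0])
    # tool z = E x ; at q6=0 tool-x = -left
    B=E*R.from_matrix(np.array([[0,0,1],[-1,0,0],[0,-1,0]]))  # columns: tool x=-y, tool y=-z, tool z=x (E frame)
    return pos, B*R.from_euler("z",-s6*q[5])
E
python3 - <<'E'
from kin import *
D=[json.loads(l) for l in open("log.jsonl")]
for s4 in(1,-1):
    def f(x): return np.concatenate([fk(d[0],x[0],x[1],s4)[0]-d[1] for d in D])
    o=least_squares(f,[-.19,.35]); print(s4,o.x,np.abs(o.fun).max())
    for d in D[-1:]+D[:1]:
        pos,Rm=fk(d[0],*o.x,s4); print((pos-d[1]).round(4),np.degrees((Rm.inv()*R.from_euler("xyz",d[2],degrees=True)).magnitude()),Rm.as_euler("xyz",degrees=True),d[2])
E
```

```text
1 [0.22452786 0.07852941] 0.16318554643855276
[-0.0399  0.1632 -0.0278] 38.646676979691236 [151.76620206  -6.28462134 -90.21980871] [179.840194499273, -28.868116380753058, -82.00157112996231]
[-0.0003 -0.0008 -0.0005] 0.012639751409469746 [-1.79963710e+02 -1.54656549e-02  9.89723455e+00] [-179.97033140619638, -0.02599836415595502, 9.899469474216792]
-1 [-0.19321469  0.37765953] 0.0005933491351759468
[-0.0001 -0.      0.    ] 2.2824773738454536e-14 [179.8401945  -28.86811638 -82.00157113] [179.840194499273, -28.868116380753058, -82.00157112996231]
[-0.0001 -0.0006 -0.0005] 3.386555018596789e-14 [-1.79970331e+02 -2.59983642e-02  9.89946947e+00] [-179.97033140619638, -0.02599836415595502, 9.899469474216792]
```

```bash
cat >> kin.py <<'E'
PAR=(-.1932,.3777,-1)
LO=np.array([-176.03,-82.01,-58.28,-173.87,-174.79,-173.66]);HI=np.array([176.03,121.73,71.71,95.51,-.11,173.66])
def pose(grasp,heading,pitch,up=True):
    "grasp point, heading deg, pitch below horizontal deg, camera up -> TCP pos, rotation"
    h,p=np.radians([heading,pitch]); z=np.array([np.cos(h)*np.cos(p),np.sin(h)*np.cos(p),-np.sin(p)])
    x=np.array([np.cos(h)*np.sin(p),np.sin(h)*np.sin(p),np.cos(p)])*(1 if up else -1)
    return np.array(grasp)+.019*z, R.from_matrix(np.c_[x,np.cross(z,x),z])
def ik(pos,Rm,seeds=None,n=40):
    rng=np.random.default_rng(0); out=[]
    seeds=[rng.uniform(LO,HI) for _ in range(n)] if seeds is None else seeds
    for s in seeds:
        def f(q):
            p,r=fk(q,*PAR); return np.r_[(p-pos)*10,(r.inv()*Rm).as_rotvec()]
        o=least_squares(f,np.clip(s,LO+.01,HI-.01),bounds=(LO,HI),x_scale=30)
        if np.abs(o.fun).max()<1e-3 and not any(np.abs(o.x-k).max()<3 for k in out): out.append(o.x)
    return out
OV=np.array([.633,.2655]);YAW=24.3
def oven(x,y,z):
    c,s=np.cos(np.radians(YAW)),np.sin(np.radians(YAW)); return np.array([OV[0]+c*x-s*y,OV[1]+s*x+c*y,z])
E
python3 - <<'E'
from kin import *
for pitch in(40,50,60,70):
    t=np.radians(pitch); off=-.047*np.cos(t)+.039*np.sin(t)
    gx=-.063-off
    for up in(1,0):
        print("place",pitch,up,round(gx,3),[k.round(0) for k in ik(*pose(oven(gx,-.02,.122),YAW,pitch,up),n=25)])
    for hd in(76,-104):
        for up in(1,0):
            g=np.array([.4583,-.1334,.0585])-.03*np.array([np.cos(np.radians(hd)),np.sin(np.radians(hd)),0])
            print("pick",pitch,hd,up,[k.round(0) for k in ik(*pose(g,hd,pitch,up),n=25)])
E
```

```text
place 40 1 -0.052 []
place 40 0 -0.052 []
pick 40 76 1 [array([ -35.,   32.,  -11.,  -47.,  -76., -135.])]
pick 40 76 0 [array([-35.,  32., -11., -47., -76.,  45.])]
pick 40 -104 1 [array([ 33.,  31., -45.,  37., -60., -79.])]
pick 40 -104 0 [array([ 33.,  31., -45.,  37., -60., 101.])]
place 50 1 -0.063 []
place 50 0 -0.063 []
pick 50 76 1 [array([ -29.,   27.,  -14.,  -42.,  -68., -142.])]
pick 50 76 0 [array([-29.,  27., -14., -42., -68.,  38.])]
pick 50 -104 1 [array([ 30.,  26., -46.,  35., -54., -74.])]
pick 50 -104 0 [array([ 30.,  26., -46.,  35., -54., 106.])]
place 60 1 -0.073 []
place 60 0 -0.073 []
pick 60 76 1 [array([ -22.,   22.,  -19.,  -35.,  -59., -151.])]
pick 60 76 0 [array([-22.,  22., -19., -35., -59.,  29.])]
pick 60 -104 1 [array([ 26.,  21., -46.,  31., -47., -67.])]
pick 60 -104 0 [array([ 26.,  21., -46.,  31., -47., 113.])]
place 70 1 -0.084 [array([ 42.,  11., -41.,  18., -20.,  56.])]
place 70 0 -0.084 [array([  42.,   11.,  -41.,   18.,  -20., -124.])]
pick 70 76 1 [array([ -14.,   18.,  -24.,  -26.,  -51., -163.])]
pick 70 76 0 [array([-14.,  18., -24., -26., -51.,  17.])]
pick 70 -104 1 [array([ 22.,  18., -45.,  24., -42., -57.])]
pick 70 -104 0 [array([ 22.,  18., -45.,  24., -42., 123.])]
```

```bash
time python3 - <<'E'
from kin import *
for pitch in(20,30,45,55,62,66):
    t=np.radians(pitch); off=-.047*np.cos(t)+.039*np.sin(t); gx=-.063-off
    for dh in (0,) if pitch not in(45,62) else (-15,0,15):
        print("place",pitch,dh,[k.round(0).astype(int).tolist() for k in ik(*pose(oven(gx,-.02,.122),YAW+dh,pitch,1),n=120)])
E
```

```text
place 20 0 [[-11, 29, -47, -141, -59, -99]]
place 30 0 [[-5, 18, -40, -131, -34, -118]]
place 45 -15 []
place 45 0 []
place 45 15 [[25, 11, -27, -54, -12, 154]]
place 55 0 []
place 62 -15 []
place 62 0 []
place 62 15 [[39, 11, -38, -1, -13, 91]]
place 66 0 [[37, 10, -52, 44, -7, 35]]
real	0m22.484s
user	0m23.040s
sys	0m0.024s
```

```bash
time python3 - <<'E'
from kin import *
from h import viewer,atz,outline_of
import pickle
c=viewer.capture("top")
for px in((485,350),(520,290),(640,310),(600,403)):
    print(px,atz(c,px,0).round(3),atz(c,px,.15).round(3),atz(c,px,.25).round(3))
m=outline_of("log_pad","top")[0]["mask"]; import cv2
print([atz(c,q,.014).round(3)[:2] for q in cv2.boxPoints(cv2.minAreaRect(np.argwhere(m)[:,::-1].astype(np.float32)))])
q0=[-5,18,-40,-131,-34,-118]
for pitch in(25,30,35,40):
    t=np.radians(pitch); off=-.047*np.cos(t)+.039*np.sin(t)
    k=ik(*pose(oven(-.064-off,-.02,.122),YAW,pitch,1),[q0],1); print("place",pitch,[a.round(0) for a in k])
for pitch in(30,35):
  for S in((.55,-.06),(.5,-.1),(.56,-.0),(.458,-.133)):
    for h in(10,24,40,60,76):
      g=np.array([*S,.0585])-.02*np.array([np.cos(np.radians(h)),np.sin(np.radians(h)),0])
      k=ik(*pose(g,h,pitch,1),[q0,[-30,30,-20,-80,-60,-130]])
      if k: print(pitch,S,h,[a.round(0).astype(int).tolist() for a in k])
E
```

```text
(485, 350) [ 0.459 -0.339  0.   ] [ 0.435 -0.294  0.15 ] [ 0.418 -0.264  0.25 ]
(520, 290) [ 0.616 -0.397  0.   ] [ 0.571 -0.344  0.15 ] [ 0.54  -0.309  0.25 ]
(640, 310) [ 0.639 -0.671  0.   ] [ 0.59  -0.581  0.15 ] [ 0.558 -0.522  0.25 ]
(600, 403) [ 0.409 -0.601  0.   ] [ 0.392 -0.521  0.15 ] [ 0.38  -0.467  0.25 ]
[array([0.323, 0.231]), array([0.476, 0.249]), array([0.489, 0.032]), array([0.337, 0.022])]
place 25 [array([  -9.,   23.,  -44., -138.,  -47., -107.])]
place 30 [array([  -5.,   18.,  -40., -131.,  -34., -118.])]
place 35 [array([   2.,   14.,  -33., -118.,  -20., -137.])]
place 40 []
30 (0.55, -0.06) 10 [[-46, 27, -46, -114, -52, -108]]
30 (0.55, -0.06) 24 [[-42, 26, -36, -96, -53, -123]]
30 (0.55, -0.06) 40 [[-38, 29, -26, -80, -59, -131]]
30 (0.55, -0.06) 60 [[-34, 34, -14, -66, -71, -135]]
30 (0.55, -0.06) 76 [[-29, 38, -5, -58, -80, -136]]
30 (0.5, -0.1) 10 [[-55, 27, -46, -105, -54, -109]]
30 (0.5, -0.1) 24 [[-50, 26, -36, -89, -56, -122]]
30 (0.5, -0.1) 40 [[-45, 29, -27, -76, -63, -129]]
30 (0.5, -0.1) 60 [[-39, 33, -16, -63, -73, -132]]
30 (0.5, -0.1) 76 [[-3
[... 957 characters left out ...]
, -27, -73, -58, -136]]
35 (0.5, -0.1) 60 [[-37, 30, -17, -60, -69, -137]]
35 (0.5, -0.1) 76 [[-32, 35, -8, -53, -78, -135]]
35 (0.56, -0.0) 10 [[-35, 22, -47, -120, -42, -113]]
35 (0.56, -0.0) 24 [[-31, 21, -37, -98, -43, -130]]
35 (0.56, -0.0) 40 [[-28, 24, -28, -82, -50, -138]]
35 (0.56, -0.0) 60 [[-25, 29, -18, -67, -62, -140]]
35 (0.56, -0.0) 76 [[-22, 34, -9, -58, -72, -140]]
35 (0.458, -0.133) 10 [[-55, 20, -44, -94, -48, -123]]
35 (0.458, -0.133) 24 [[-51, 22, -36, -81, -53, -130]]
35 (0.458, -0.133) 40 [[-47, 25, -27, -69, -61, -134]]
35 (0.458, -0.133) 60 [[-42, 30, -17, -58, -72, -134]]
35 (0.458, -0.133) 76 [[-37, 34, -10, -50, -80, -132]]
real	0m2.231s
user	0m1.604s
sys	0m0.109s
```

```bash
cat >> kin.py <<'E'
def links(q):
    w2,T,s4=PAR; d=np.radians(q); A=R.from_euler("z",d[0]);F=A*R.from_euler("y",d[1]-d[2]);G=F*R.from_euler("x",s4*d[3])
    e=A.apply([.6005*np.sin(d[1]),-.1919-w2,-.1787+T+.6005*np.cos(d[1])]); f=e+F.apply([.4631,0,0]); w=f+G.apply([0,w2,0]); return e.round(2),f.round(2),w.round(2)
E
python3 - <<'E'
from kin import *
for n,q in {"place30":[-5,18,-40,-131,-34,-118],"place25":[-9,23,-44,-138,-47,-107],"S.46 h24":[-56,26,-36,-84,-59,-122],"S.46 h40":[-51,29,-27,-72,-66,-128],"S.55 h24":[-42,26,-36,-96,-53,-123],"S.55 h40":[-38,29,-26,-80,-59,-131],"S.5-.1 35deg":[-44,22,-35,-86,-50,-132],"S.56,0 h24":[-37,26,-39,-103,-51,-118]}.items(): print(n,*links(q))
E
```

```text
place30 [ 0.18 -0.01  0.77] [ 0.43 -0.04  0.38] [0.32 0.1  0.3 ]
place25 [ 0.23 -0.04  0.75] [ 0.41 -0.06  0.33] [0.32 0.1  0.27]
S.46 h24 [ 0.15 -0.22  0.74] [ 0.27 -0.4   0.33] [ 0.16 -0.27  0.24]
S.46 h40 [ 0.18 -0.23  0.72] [ 0.35 -0.43  0.34] [ 0.2  -0.35  0.24]
S.55 h24 [ 0.2  -0.18  0.74] [ 0.36 -0.32  0.33] [ 0.25 -0.19  0.24]
S.55 h40 [ 0.23 -0.18  0.72] [ 0.44 -0.34  0.34] [ 0.3  -0.27  0.24]
S.5-.1 35deg [ 0.16 -0.16  0.76] [ 0.34 -0.33  0.37] [ 0.22 -0.23  0.26]
S.56,0 h24 [ 0.21 -0.16  0.74] [ 0.37 -0.28  0.32] [ 0.26 -0.14  0.24]
```

Run:
```python
from h import *
from kin import *
t=viewer.capture("top"); s=viewer.capture("scene")
for a,b in(((520,290),(378,371)),((485,350),(303,408))):
    p=tri([(t,a),(s,b)]); print(p.round(3),proj(t,p).round(),proj(s,p).round())
for S in((.545,-.01),(.54,-.0)):
  for h in(0,10,24):
    g=np.array([*S,.0585])-.017*np.array([np.cos(np.radians(h)),np.sin(np.radians(h)),0])
    for pitch in (30,33):
      for k in ik(*pose(g,h,pitch,1),[[-37,26,-39,-103,-51,-118]]): print(S,h,pitch,k.round(0),*links(k))
print(st()["tcp_pos"])
```

```text
[ 0.583 -0.353  0.125] [520. 288.] [376. 372.]
[ 0.448 -0.334  0.018] [485. 354.] [307. 407.]
(0.545, -0.01) 10 30 [ -43.   30.  -51. -122.  -55.  -99.] [ 0.22 -0.2   0.72] [ 0.27 -0.25  0.26] [ 0.22 -0.07  0.24]
(0.545, -0.01) 10 33 [ -40.   24.  -49. -120.  -47. -107.] [ 0.19 -0.16  0.75] [ 0.29 -0.24  0.3 ] [ 0.23 -0.07  0.25]
(0.545, -0.01) 24 30 [ -39.   26.  -40. -102.  -52. -117.] [ 0.21 -0.16  0.74] [ 0.36 -0.28  0.32] [ 0.25 -0.14  0.24]
(0.545, -0.01) 24 33 [ -35.   23.  -38.  -99.  -47. -124.] [ 0.19 -0.13  0.75] [ 0.37 -0.26  0.34] [ 0.25 -0.14  0.25]
(0.54, -0.0) 10 30 [ -43.   31.  -53. -123.  -56.  -96.] [ 0.22 -0.21  0.72] [ 0.26 -0.24  0.26] [ 0.22 -0.06  0.24]
(0.54, -0.0) 10 33 [ -40.   25.  -50. -121.  -48. -105.] [ 0.2  -0.16  0.74] [ 0.29 -0.23  0.3 ] [ 0.23 -0.06  0.25]
(0.54, -0.0) 24 30 [ -38.   26.  -41. -103.  -52. -116.] [ 0.21 -0.16  0.74] [ 0.35 -0.27  0.31] [ 0.24 -0.13  0.24]
(0.54, -0.0) 24 33 [ -35.   23.  -40. -101.  -47. -123.] [ 0.19 -0.13  0.75] [ 0.37 -0.25  0.34] [ 0.25 -0.13  0.25]
[0.42399501 0.06927129 0.32976203]
```

Run:
```python
from h import *
from kin import *
c=viewer.capture("wrist"); im=c["image"]
m=outline_of("slide_rack","wrist")[0]; l,t,rr,b=[int(v) for v in m["box"]]; print(m["box"],m["score"])
x0,y0=max(l-15,0),max(t-15,0); crop=im[y0:b+15,x0:rr+15]; print(x0,y0,crop.shape)
cv2.imwrite("pics/rk.png",cv2.resize(crop,None,fx=6,fy=6,interpolation=cv2.INTER_CUBIC)[:600,:800])
import pickle; pickle.dump(c,open("w3.pkl","wb"))
for h in (72,76,80):
  for pitch in(30,33):
    g=np.array([.4583,-.1334,.0585])-.02*np.array([np.cos(np.radians(h)),np.sin(np.radians(h)),0])
    for k in ik(*pose(g,h,pitch,1),[[-39,37,-8,-52,-84,-130]]): print(h,pitch,k.round(0),*links(k))
```

```text
[281.7, 133.8, 342.8, 211.7] 0.62
266 118 (108, 91, 3)
72 30 [ -40.   36.  -10.  -54.  -82. -130.] [ 0.27 -0.23  0.68] [ 0.52 -0.43  0.35] [ 0.36 -0.45  0.24]
72 33 [ -39.   35.  -11.  -53.  -80. -132.] [ 0.27 -0.21  0.69] [ 0.52 -0.42  0.36] [ 0.36 -0.44  0.25]
76 30 [ -39.   37.   -8.  -52.  -84. -130.] [ 0.29 -0.23  0.68] [ 0.54 -0.43  0.34] [ 0.38 -0.45  0.24]
76 33 [ -38.   36.   -9.  -51.  -82. -131.] [ 0.28 -0.21  0.69] [ 0.54 -0.41  0.36] [ 0.38 -0.44  0.25]
80 30 [ -37.   38.   -6.  -50.  -86. -129.] [ 0.3  -0.23  0.67] [ 0.56 -0.42  0.34] [ 0.4  -0.46  0.24]
80 33 [ -36.   37.   -7.  -49.  -84. -131.] [ 0.29 -0.21  0.68] [ 0.56 -0.41  0.36] [ 0.4  -0.45  0.25]
```

View pics/rk.png

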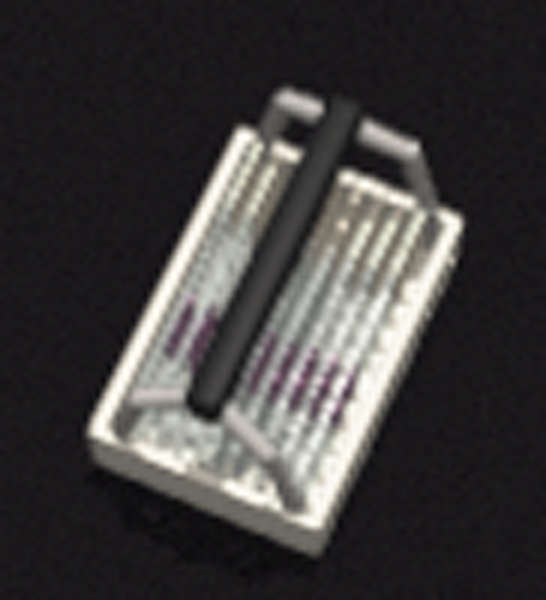

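Run:
```python
from h import *
import pickle
t=viewer.capture("top"); s=viewer.capture("scene"); c=pickle.load(open("w3.pkl","rb"))
for a,b in(((533,172),(528,370)),((530,227),(470,375)),((607,233),(510,457))):
    p=tri([(t,a),(s,b)]); print(p.round(3),proj(t,p).round()-a,proj(s,p).round()-b)
a,b=atz(c,(323.5,134.7),.0585),atz(c,(300.5,184.7),.0585); print(a,b,(a+b)/2,np.linalg.norm(a-b),np.degrees(np.arctan2(*(b-a)[1::-1])))
```

```text
[ 0.892 -0.362  0.077] [ 1. -4.] [-5.  2.]
[ 0.756 -0.369  0.091] [ 2. -8.] [-8.  3.]
[ 0.781 -0.543  0.075] [ 1. -3.] [-4.  2.]
[ 0.44728976 -0.17452995  0.0585    ] [ 0.46848356 -0.09666823  0.0585    ] [ 0.45788666 -0.13559909  0.0585    ] 0.08069463864087277 74.77311498919372
```

```bash
cat >> kin.py <<'E'
def rows(poses,start):
    "poses: list of (pos,Rot); print in calls of 5 rows, tool frame at each call's start"
    p0,R0=start
    for i in range(0,len(poses),5):
        o=[]
        for p,r in poses[i:i+5]: o.append([(R0.inv().apply(np.array(p)-p0)*100).round(1).tolist(),(R0.inv()*r).as_rotvec().round(3).tolist()])
        print(json.dumps(o)); p0,R0=poses[min(i+4,len(poses)-1)]
E
python3 - <<'E'
from h import *
from kin import *
s=st(); q0=s["joints"]; print(q0.round(1))
hd=np.array([np.cos(np.radians(75)),np.sin(np.radians(75)),0])
g=np.array([.458,-.1345,.0615])-.019*hd
kp=ik(*pose(g+[0,0,.10],75,32,1),[[-39,36,-10,-53,-81,-131]])[0]; print(kp.round(1))
N=15; P=[]
for i in range(1,N+1):
    P.append(fk(q0+(kp-q0)*i/N,*PAR)); 
prev=fk(q0,*PAR)
for a in P: print(a[0].round(3),a[1].as_matrix()[:,2].round(2),round(np.degrees((prev[1].inv()*a[1]).magnitude()),1),round(np.linalg.norm(a[0]-prev[0])*1000)); prev=a
rows(P,fk(q0,*PAR))
E
```

```text
[ 54.6  -1.2 -26.2  19.2 -86.9 -51.5]
[ -38.2   26.8   -7.2  -51.2  -88.9 -139.7]
[0.412 0.042 0.305] [-0.06 -0.44 -0.89] 13.6 38
[0.399 0.02  0.282] [-0.17 -0.39 -0.91] 13.7 35
[0.386 0.003 0.261] [-0.28 -0.31 -0.91] 13.8 31
[ 0.373 -0.01   0.241] [-0.36 -0.22 -0.91] 13.8 27
[ 0.363 -0.019  0.223] [-0.42 -0.1  -0.9 ] 13.8 22
[ 0.355 -0.025  0.208] [-0.46  0.02 -0.89] 13.8 18
[ 0.352 -0.029  0.194] [-0.48  0.15 -0.87] 13.8 15
[ 0.352 -0.032  0.182] [-0.47  0.27 -0.84] 13.8 12
[ 0.357 -0.035  0.172] [-0.43  0.4  -0.81] 13.7 12
[ 0.367 -0.041  0.164] [-0.37  0.52 -0.77] 13.7 13
[ 0.38  -0.049  0.158] [-0.28  0.62 -0.73] 13.6 17
[ 0.397 -0.062  0.154] [-0.18  0.7  -0.69] 13.5 22
[ 0.417 -0.08   0.151] [-0.05  0.77 -0.64] 13.4 27
[ 0.437 -0.105  0.151] [ 0.08  0.81 -0.59] 13.3 32
[ 0.457 -0.137  0.151] [ 0.22  0.82 -0.53] 13.2 38
[[[1.0, 1.5, 3.4], [-0.124, -0.038, 0.2]], [[1.7, 3.1, 6.3], [-0.249, -0.071, 0.401]], [[2.0, 4.7, 9.0], [-0.376, -0.098, 0.603]], [[2.1, 6.1, 11.2], [-0.505, -0.121, 0.805]], [[1.9, 7.2, 13.1], [-0.637, -0.138, 1.006]]]
[[[0.2, -0.3, 1.8], [-0.129, -0.012, 0.204]], [[0.1, -0.7, 3.3], [-0.259, -0.019, 0.406]], [[-0.3, -1.1, 4.3], [-0.394, -0.02, 0.605]], [[-0.9, -1.8, 5.0], [-0.532, -0.017, 0.801]], [[-1.7, -2.8, 5.4], [-0.675, -0.007, 0.991]]]
[[[-1.6, 0.1, -0.5], [-0.138, 0.021, 0.192]], [[-3.6, 0.1, -1.4], [-0.279, 0.051, 0.378]], [[-5.8, -0.1, -2.9], [-0.422, 0.09, 0.559]], [[-8.3, -0.7, -4.9], [-0.569, 0.139, 0.733]], [[-11.0, -1.8, -7.3], [-0.718, 0.197, 0.897]]]
```

Run:
```python
from h import *
from kin import *
s=st(); q0=s["joints"]
kp=np.array([-38.2,26.8,-7.2,-51.2,-88.9,-139.7])
rows([fk(q0+(kp-q0)*i/20,*PAR) for i in range(1,21)],fk(q0,*PAR))
```

```text
[[[0.8, 1.1, 2.6], [-0.093, -0.029, 0.149]], [[1.4, 2.3, 4.9], [-0.186, -0.055, 0.3]], [[1.8, 3.5, 7.0], [-0.28, -0.078, 0.451]], [[2.0, 4.7, 9.0], [-0.376, -0.098, 0.603]], [[2.1, 5.7, 10.7], [-0.472, -0.115, 0.755]]]
[[[0.5, -0.0, 1.7], [-0.095, -0.014, 0.153]], [[0.8, -0.0, 3.3], [-0.191, -0.026, 0.306]], [[0.9, -0.0, 4.6], [-0.288, -0.035, 0.458]], [[0.9, -0.1, 5.8], [-0.387, -0.041, 0.609]], [[0.7, -0.3, 6.7], [-0.488, -0.044, 0.759]]]
[[[-0.5, -0.4, 0.6], [-0.1, 0.001, 0.15]], [[-1.3, -0.7, 1.0], [-0.201, 0.006, 0.298]], [[-2.1, -1.2, 1.1], [-0.304, 0.015, 0.444]], [[-3.2, -1.7, 1.0], [-0.409, 0.028, 0.588]], [[-4.3, -2.4, 0.6], [-0.517, 0.045, 0.728]]]
[[[-1.4, 0.5, -0.8], [-0.105, 0.024, 0.14]], [[-3.0, 0.9, -1.8], [-0.21, 0.053, 0.278]], [[-4.8, 1.2, -3.2], [-0.317, 0.087, 0.412]], [[-6.7, 1.4, -4.9], [-0.424, 0.128, 0.541]], [[-8.7, 1.3, -7.0], [-0.533, 0.174, 0.667]]]
```

Request:
move_arm([
  [[0.8, 1.1, 2.6], [-0.093, -0.029, 0.149]],
  [[1.4, 2.3, 4.9], [-0.186, -0.055, 0.3]],
  [[1.8, 3.5, 7.0], [-0.28, -0.078, 0.451]],
  [[2.0, 4.7, 9.0], [-0.376, -0.098, 0.603]],
  [[2.1, 5.7, 10.7], [-0.472, -0.115, 0.755]],
])

```text
time_s: 9.4
tcp_pos: [0.3768, -0.0079, 0.2452]
eef_rot: [174.1, -24.0, -130.9]
contact_force: [-1.1, -0.5, -0.3]
gripper_width: 0.0502
gripper_force: 0.0
```

Request:
move_arm([
  [[0.5, 0, 1.7], [-0.095, -0.014, 0.153]],
  [[0.8, 0, 3.3], [-0.191, -0.026, 0.306]],
  [[0.9, 0, 4.6], [-0.288, -0.035, 0.458]],
  [[0.9, -0.1, 5.8], [-0.387, -0.041, 0.609]],
  [[0.7, -0.3, 6.7], [-0.488, -0.044, 0.759]],
])

```text
time_s: 10.02
tcp_pos: [0.3524, -0.0308, 0.1869]
eef_rot: [167.2, -28.9, -179.0]
contact_force: [1.3, -0.4, 0.0]
gripper_width: 0.05
gripper_force: 0.0
```

Run:
```python
from h import *
s=st(); print(s["tcp_pos"],s["eef_rot"],s["joints"].round(1), s["contact_force"])
q0=np.array([54.6,-1.2,-26.2,19.2,-86.9,-51.5]);kp=np.array([-38.2,26.8,-7.2,-51.2,-88.9,-139.7]); print((q0+kp)/2)
```

```text
[ 0.352372   -0.03082069  0.186948  ] [ 167.24380053  -28.89912993 -179.01788794] [  8.   12.9 -16.7 -16.1 -87.8 -95.8] [ 1.34534809 -0.39391375  0.04328   ]
[  8.2  12.8 -16.7 -16.  -87.9 -95.6]
```

Model tracks well; continue.

Request:
move_arm([
  [[-0.5, -0.4, 0.6], [-0.1, 0.001, 0.15]],
  [[-1.3, -0.7, 1.0], [-0.201, 0.006, 0.298]],
  [[-2.1, -1.2, 1.1], [-0.304, 0.015, 0.444]],
  [[-3.2, -1.7, 1.0], [-0.409, 0.028, 0.588]],
  [[-4.3, -2.4, 0.6], [-0.517, 0.045, 0.728]],
])

```text
time_s: 10.65
tcp_pos: [0.3856, -0.0525, 0.1565]
eef_rot: [165.9, -41.9, 132.1]
contact_force: [0.4, 0.5, -0.3]
gripper_width: 0.0503
gripper_force: 0.0
```

Request:
move_arm([
  [[-1.4, 0.5, -0.8], [-0.105, 0.024, 0.14]],
  [[-3.0, 0.9, -1.8], [-0.21, 0.053, 0.278]],
  [[-4.8, 1.2, -3.2], [-0.317, 0.087, 0.412]],
  [[-6.7, 1.4, -4.9], [-0.424, 0.128, 0.541]],
  [[-8.7, 1.3, -7.0], [-0.533, 0.174, 0.667]],
])

```text
time_s: 11.28
tcp_pos: [0.4581, -0.139, 0.1515]
eef_rot: [-179.7, -58.1, 74.4]
contact_force: [-0.2, 0.1, -0.2]
gripper_width: 0.0502
gripper_force: 0.0
```

Run:
```python
from h import *
from kin import *
s=st(); print(s["tcp_pos"],s["eef_rot"],s["joints"].round(1), s["contact_force"])
hd=np.array([np.cos(np.radians(75)),np.sin(np.radians(75)),0])
g=np.array([.458,-.1345,.0615])-.019*hd
c=viewer.capture("wrist"); im=c["image"].copy()
for x in(-.042,.042):
    p=proj(c,np.array([.458,-.1345,.064])+x*hd); cv2.circle(im,tuple(int(v) for v in p),3,(0,0,255),-1)
cv2.imwrite("pics/w4.png",im)
```

```text
[ 0.45806432 -0.13900266  0.15154676] [-179.6918668   -58.05618006   74.4107625 ] [ -38.3   26.8   -7.3  -51.3  -88.8 -139.8] [-0.19721329  0.10630327 -0.17224932]
```

View pics/w4.png

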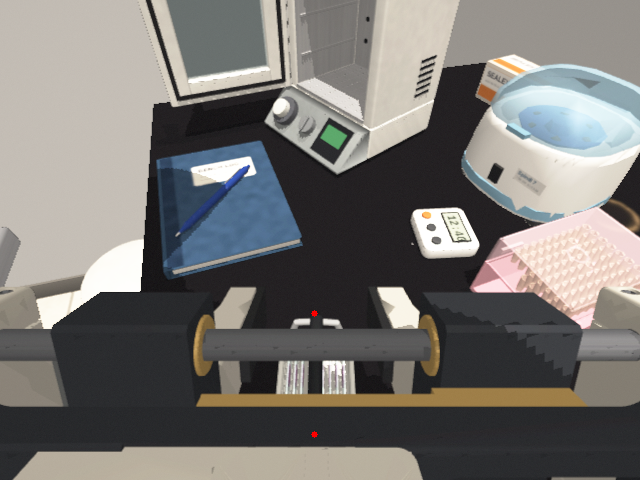

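Run:
```python
from h import *
c=viewer.capture("wrist"); im=cv2.cvtColor(c["image"],cv2.COLOR_BGR2GRAY)
hd=np.array([np.cos(np.radians(75)),np.sin(np.radians(75)),0]);ly=np.array([-hd[1],hd[0],0])
for x,y,z in((.041,.0225,.0585),(.041,-.0225,.0585),(.042,0,.064),(.045,.031,.01),(.045,-.031,.01)): print((x,y,z),proj(c,np.array([.458,-.1345,z])+x*hd+y*ly).round(1))
print(im[300:330:2,284:350:3])
```

```text
(0.041, 0.0225, 0.0585) [285.2 315.2]
(0.041, -0.0225, 0.0585) [342.5 314.2]
(0.042, 0, 0.064) [313.8 309.9]
(0.045, 0.031, 0.01) [279.9 339. ]
(0.045, -0.031, 0.01) [348.9 337.8]
[[ 34  34  33  33  34  35  31  32  34  34  34  34  32  35  34  34  34  35
   36  32  36  34]
 [ 33  34  35  32  33  34  32  33  33  33  30  36  33  33  32  36  32  32
   34  33  33  34]
 [ 34  36  34  34  34  34  34  34  35  33  35  34  34  31  32  34  35  34
   33  35  32  33]
 [ 34  36  35  35  34  34  33  32  31  33  34  35  34  32  35  31  31  36
   34  34  34  34]
 [ 33  33  31  35  34  34  35  34  36  34  34  33  33  35  35  34  33  34
   31  35  34  33]
 [ 33  33  33  33  34  35  34  33  35  35  36  37  33  35  35  34  33  34
   33  34  33  34]
 [ 36  34  35  33  36  33  34  32  33  44  48  51  45  34  33  33  34  34
   34  34  35  36]
 [ 36  34  33  34  40  54  69  96 100  43  51  52  43 110  82  67  41  37
   34  31  33  36]
 [ 36  34  33  92 222 225 228 229 217  43  50  50  41 234 232 230 227 224
   98  35  33  34]
 [ 35  33  34 179 231 230 228 227 211  42  50  50  43 233 234 236 236 237
  200  35  34  34]
 [ 34  33  32 168 198 191 183 175 152  43  50  50  43 175 186 195 203 209
  182  30  34  34]
 [ 35  34  53 158 133  47  33  33  33  43  51  51  43  32  33  37  50 131
  170  69  34  33]
 [ 33  35 105 156 119  35  35  33  32  45  50  51  46  34  35  33  34 100
  161 138  35  33]
 [ 34  33 139 152  74  35  34  34  29  43  52  52  43  33  32  34  33  74
  153 169  33  34]
 [ 47  46 145 135  48  47  47  46  45  53  57  58  52  46  44  47  47  46
  134 156  44  46]]
```

Run:
```python
from h import *
from kin import *
s=st(); S=(s["tcp_pos"],R.from_euler("xyz",s["eef_rot"],degrees=True))
g=np.array([.4538,-.1562,.0615])
P=[pose(g+[0,0,dz],75,32,1) for dz in(.08,.055,.03,.01,0)]
rows(P,S)
```

```text
[[[-1.6, 0.1, 1.1], [0.005, -0.001, -0.008]], [[-3.7, 0.1, 2.4], [0.005, -0.001, -0.008]], [[-5.9, 0.1, 3.7], [0.005, -0.001, -0.008]], [[-7.6, 0.1, 4.8], [0.005, -0.001, -0.008]], [[-8.4, 0.1, 5.3], [0.005, -0.001, -0.008]]]
```

Request:
move_arm([
  [[-1.6, 0.1, 1.1], [0.005, -0.001, -0.008]],
  [[-3.7, 0.1, 2.4], [0.005, -0.001, -0.008]],
  [[-5.9, 0.1, 3.7], [0.005, -0.001, -0.008]],
  [[-7.6, 0.1, 4.8], [0.005, -0.001, -0.008]],
  [[-8.4, 0.1, 5.3], [0.005, -0.001, -0.008]],
])

```text
time_s: 12.0
tcp_pos: [0.458, -0.1371, 0.0511]
eef_rot: [179.8, -57.9, 75.7]
contact_force: [0.3, -0.6, -0.3]
gripper_width: 0.0499
gripper_force: 0.0
```

Request:
move_arm([
  [[0, 0, 0], [0, 0, 0]],
  [[0, 0, 0], [0, 0, 0]],
  [[0, 0, 0], [0, 0, 0]],
  [[0, 0, 0], [0, 0, 0]],
  [[0, 0, 0], [0, 0, 0]],
], jaw=0, squeeze=30)

```text
time_s: 12.62
tcp_pos: [0.4583, -0.1383, 0.053]
eef_rot: [179.6, -57.9, 75.8]
contact_force: [-1.1, -0.5, 2.3]
gripper_width: 0.0095
gripper_force: 30.0
```

Run:
```python
from h import *
s=st(); print(s["tcp_pos"],s["eef_rot"],s["joints"].round(1), s["contact_force"],s["gripper_width"])
c=viewer.capture("wrist"); cv2.imwrite("pics/w5.png",c["image"])
```

```text
[ 0.45825628 -0.13834608  0.05302397] [179.55389835 -57.89222829  75.77547434] [ -38.2   35.7   -9.2  -51.7  -82.2 -130.7] [-1.0572078  -0.53791553  2.27496473] 0.009509662505652255
```

```bash
cat > plan.py <<'E'
from h import *
from kin import *
def check(P,q):
    for p in P:
        k=ik(*p,[q]); 
        if not k: print("FAIL",p[0]); return
        d=np.abs(k[0]-q); q=k[0]; print(p[0].round(3),q.round(0).astype(int).tolist(),"dmax",d.max().round(1))
E
python3 - <<'E'
from plan import *
s=st(); S=(s["tcp_pos"],R.from_euler("xyz",s["eef_rot"],degrees=True)); z=S[1].as_matrix()[:,2]
h0=np.degrees(np.arctan2(z[1],z[0])); pt=np.degrees(np.arcsin(-z[2])); g0=S[0]-.019*z; print(h0,pt,g0)
off=.0631
W=oven(-.215,-.02,.075+off); P=[pose(g0+[0,0,.04],h0,pt),pose(g0+[0,0,.09],h0,pt)]
g1=g0+[0,0,.10]
for i in range(1,9):
    t=i/8; P.append(pose(g1+(W-g1)*t,h0+(YAW-h0)*t,pt))
for x in(-.17,-.12,-.075,-.046): P.append(pose(oven(x,-.02,.075+off),YAW,pt))
P.append(pose(oven(-.046,-.02,.075+off),YAW,pt))
check(P,s["joints"]); rows(P,S)
E
```

```text
75.25465851074355 32.10027687180843 [ 0.45415204 -0.15390598  0.06311881]
[ 0.458 -0.138  0.093] [-38, 32, -8, -51, -85, -135] dmax 3.9
[ 0.458 -0.138  0.143] [-38, 28, -7, -51, -88, -139] dmax 4.4
[ 0.459 -0.1    0.15 ] [-37, 23, -13, -55, -83, -141] dmax 6.0
[ 0.459 -0.061  0.147] [-36, 19, -19, -60, -76, -143] dmax 6.4
[ 0.46  -0.023  0.144] [-34, 15, -25, -64, -70, -144] dmax 6.6
[0.46  0.015 0.141] [-31, 11, -31, -70, -63, -145] dmax 7.0
[0.46  0.053 0.137] [-27, 7, -37, -77, -55, -146] dmax 7.5
[0.46  0.09  0.134] [-22, 4, -41, -85, -47, -146] dmax 8.3
[0.46  0.128 0.131] [-16, 1, -46, -95, -38, -144] dmax 10.3
[0.46  0.165 0.128] [-12, 0, -50, -110, -32, -136] dmax 15.1
[0.501 0.184 0.128] [-9, 4, -47, -115, -30, -133] dmax 5.1
[0.547 0.205 0.128] [-5, 8, -43, -119, -29, -131] dmax 4.2
[0.588 0.223 0.128] [-2, 11, -38, -122, -26, -131] dmax 4.3
[0.614 0.235 0.128] [0, 13, -35, -123, -25, -131] dmax 3.0
[0.614 0.235 0.128] [0, 13, -35, -123, -25, -131] dmax 0.0
[[[3.4, 0.0, -2.1], [0.0, 0.0, 0.005]], [[7.6, 0.0, -4.8], [0.0, 0.0, 0.005]], [[10.2, -0.9, -2.0], [-0.094, -0.0, 0.064]], [[11.9, -1.8, 1.3], [-0.188, -0.0, 0.123]], [[13.6, -2.7, 4.6], [-0.283, -0.001, 0.182]]]
[[[1.4, -2.1, 2.9], [-0.094, 0.0, 0.059]], [[2.8, -4.2, 5.7], [-0.188, -0.0, 0.118]], [[4.2, -6.3, 8.5], [-0.283, 0.0, 0.177]], [[5.6, -8.4, 11.3], [-0.377, -0.0, 0.236]], [[7.0, -10.5, 14.1], [-0.471, -0.0, 0.295]]]
[[[2.4, -0.0, 3.8], [0.0, 0.0, -0.0]], [[5.0, -0.0, 8.0], [0.0, 0.0, -0.0]], [[7.4, -0.0, 11.9], [0.0, 0.0, -0.0]], [[9.0, -0.0, 14.3], [0.0, 0.0, -0.0]], [[9.0, -0.0, 14.3], [0.0, 0.0, -0.0]]]
```

Request:
move_arm([
  [[3.4, 0, -2.1], [0, 0, 0.005]],
  [[7.6, 0, -4.8], [0, 0, 0.005]],
  [[10.2, -0.9, -2.0], [-0.094, 0, 0.064]],
  [[11.9, -1.8, 1.3], [-0.188, 0, 0.123]],
  [[13.6, -2.7, 4.6], [-0.283, -0.001, 0.182]],
])

```text
time_s: 13.3
tcp_pos: [0.4597, -0.023, 0.1431]
eef_rot: [180.0, -57.8, 55.9]
contact_force: [1.5, 1.0, -0.8]
gripper_width: 0.0097
gripper_force: 30.0
```

Request:
move_arm([
  [[1.4, -2.1, 2.9], [-0.094, 0, 0.059]],
  [[2.8, -4.2, 5.7], [-0.188, 0, 0.118]],
  [[4.2, -6.3, 8.5], [-0.283, 0, 0.177]],
  [[5.6, -8.4, 11.3], [-0.377, 0, 0.236]],
  [[7.0, -10.5, 14.1], [-0.471, 0, 0.295]],
])

```text
time_s: 13.92
tcp_pos: [0.4591, 0.1659, 0.1279]
eef_rot: [179.8, -57.9, 24.3]
contact_force: [1.2, 2.2, -1.1]
gripper_width: 0.0096
gripper_force: 30.0
```

Run:
```python
from plan import *
import pickle
s=st(); print(s["tcp_pos"],s["eef_rot"],s["joints"].round(0),s["contact_force"],s["gripper_width"],s["gripper_force"])
z=R.from_euler("xyz",s["eef_rot"],degrees=True).as_matrix()[:,2]; print(np.degrees(np.arctan2(z[1],z[0])),np.degrees(np.arcsin(-z[2])))
c=viewer.capture("wrist"); pickle.dump(c,open("w6.pkl","wb")); im=c["image"].copy()
for x,y,zz in((-.06,.072,.06),(-.06,-.072,.06),(-.06,.072,.26),(-.06,-.072,.26),(.062,.072,.06),(.062,-.072,.06),(-.0955,.052,.0315),(-.116,.09,.011),(-.116,-.09,.011)):
    p=proj(c,oven(x,y,zz)); cv2.circle(im,tuple(int(v) for v in p),3,(0,0,255),-1)
cv2.imwrite("pics/w6.png",im)
for l in("shelf_mid","start_top","door_hinge"):
    for p in pinpoint(l,"wrist")[:1]: print(l,p["score"],p["location"][::-1])
print(proj(c,oven(0,0,.06)),proj(c,oven(-.0955,.052,.0315)),proj(c,oven(-.069,.086,.241)))
```

```text
[0.45910057 0.16592544 0.12787337] [179.81842439 -57.86140154  24.26376855] [ -12.   -0.  -51. -111.  -32. -134.] [ 1.20713281  2.20352702 -1.14658018] 0.00958156426997354 29.997652173042297
24.049334040463552 32.13841770908672
shelf_mid 0.66 [299.9, 166.4]
[296.71467686 170.90945695] [236.74933258 261.9117224 ] [105.1939727 -40.9361335]
```

View pics/w6.png

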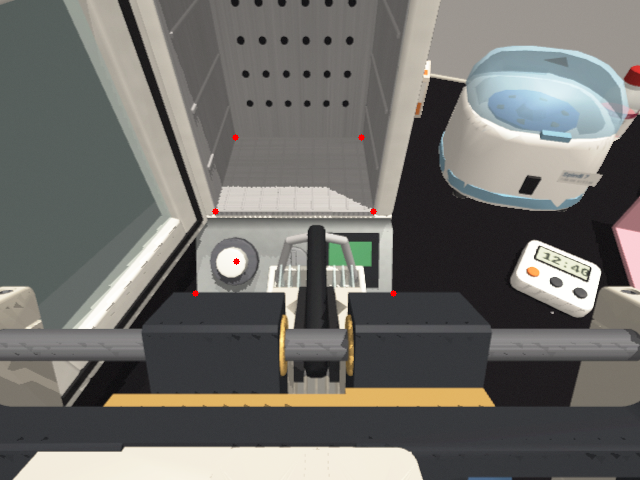

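Request:
move_arm([
  [[2.1, 0.6, 3.4], [0, 0, -0.002]],
  [[4.2, 1.0, 6.8], [0, 0, -0.004]],
  [[6.4, 1.0, 10.2], [0, 0, -0.004]],
  [[8.0, 1.0, 12.7], [0, 0, -0.004]],
  [[8.8, 1.0, 14.1], [0, 0, -0.004]],
])

```text
time_s: 14.75
tcp_pos: [0.6172, 0.2238, 0.1267]
eef_rot: [179.5, -57.9, 24.9]
contact_force: [0.7, -0.2, -2.2]
gripper_width: 0.0095
gripper_force: 30.0
```

Run:
```python
from plan import *
s=st(); z=R.from_euler("xyz",s["eef_rot"],degrees=True).as_matrix()[:,2]; g=s["tcp_pos"]-.019*z
d=g[:2]-OV; c,n=np.cos(np.radians(YAW)),np.sin(np.radians(YAW)); print("oven-frame grasp",c*d[0]+n*d[1],-n*d[0]+c*d[1],"underside",g[2]-.0631,np.degrees(np.arcsin(-z[2])),s["contact_force"],s["gripper_width"])
```

```text
oven-frame grasp -0.04767556645412981 -0.03151304126380094 underside 0.07366976227977413 32.13877758675816 [ 0.67979104 -0.21984782 -2.20005439] 0.009522362649039792
```

Request:
move_arm([
  [[-0.34, 0, 0.21], [0, 0, 0]],
  [[-0.68, 0, 0.42], [0, 0, 0]],
  [[-0.93, 0, 0.58], [0, 0, 0]],
  [[-1.04, 0, 0.65], [0, 0, 0]],
  [[-1.1, 0, 0.69], [0, 0, 0]],
])

```text
time_s: 15.38
tcp_pos: [0.6156, 0.2238, 0.1141]
eef_rot: [179.6, -57.9, 24.7]
contact_force: [0.9, -0.6, -1.9]
gripper_width: 0.0096
gripper_force: 30.0
```

Run:
```python
from plan import *
for i in range(3):
    s=st(); print(s["tcp_pos"],s["contact_force"],s["moment"].round(2)); viewer.capture("wrist") if i<2 else 0
```

```text
[0.61555752 0.22380364 0.11414995] [ 0.85738992 -0.64710256 -1.94001457] [-1.46  3.05 -0.03]
[0.61557682 0.22390772 0.11413099] [ 0.79420086 -0.33173693 -1.57936369] [-1.42  3.12  0.03]
[0.61564554 0.22394522 0.11424159] [-0.41881946 -0.02611227 -2.02466896] [-1.46  3.07  0.02]
```

Request:
move_arm([
  [[-0.06, 0, 0.04], [0, 0, 0]],
  [[-0.12, 0, 0.08], [0, 0, 0]],
  [[-0.12, 0, 0.08], [0, 0, 0]],
])

```text
time_s: 15.85
tcp_pos: [0.6159, 0.2242, 0.1131]
eef_rot: [179.6, -57.9, 24.7]
contact_force: [-0.7, -0.2, -0.4]
gripper_width: 0.01
gripper_force: 30.0
```

Run:
```python
from plan import *
s=st(); print(s["tcp_pos"],s["contact_force"],s["moment"].round(2))
```

```text
[0.61593338 0.22420013 0.11306422] [-0.6823278  -0.19495589 -0.41730614] [-1.16  2.57  0.04]
```

Request:
move_arm([
  [[0, 0, 0], [0, 0, 0]],
  [[0, 0, 0], [0, 0, 0]],
  [[0.3, 0, -0.2], [0, 0, 0]],
  [[0.4, 0, -2.5], [0, 0, 0]],
  [[0.4, 0, -6.5], [0, 0, 0]],
], jaw=2.0)

```text
time_s: 16.48
tcp_pos: [0.5673, 0.2015, 0.15]
eef_rot: [179.7, -57.8, 24.5]
contact_force: [-1.6, 0.7, 0.2]
gripper_width: 0.0201
gripper_force: 0.0
```

Run:
```python
from plan import *
import pickle
s=st(); print(s["tcp_pos"],s["contact_force"],s["gripper_width"])
c=viewer.capture("wrist"); im=c["image"].copy()
for x,y,zz in((-.06,.072,.06),(-.06,-.072,.06),(.062,-.072,.06)):
    cv2.circle(im,tuple(int(v) for v in proj(c,oven(x,y,zz))),2,(0,0,255),-1)
for l in("slide_rack","rack_grip"):
    for p in pinpoint(l,"wrist")[:1]:
        px=p["location"][::-1]; w=atz(c,px,.06 if l=="slide_rack" else .1185); d=w[:2]-OV;a,n=np.cos(np.radians(YAW)),np.sin(np.radians(YAW)); print(l,p["score"],px,(a*d[0]+n*d[1]).round(4),(-n*d[0]+a*d[1]).round(4))
cv2.imwrite("pics/w7.png",im)
```

```text
[0.5672705  0.2015281  0.14998564] [-1.57697354  0.72742991  0.22695548] 0.0200968107262966
slide_rack 0.67 [317.1, 298.1] -0.025 -0.032
rack_grip 0.62 [315.2, 252.2] -0.0256 -0.0304
```

View pics/w7.png

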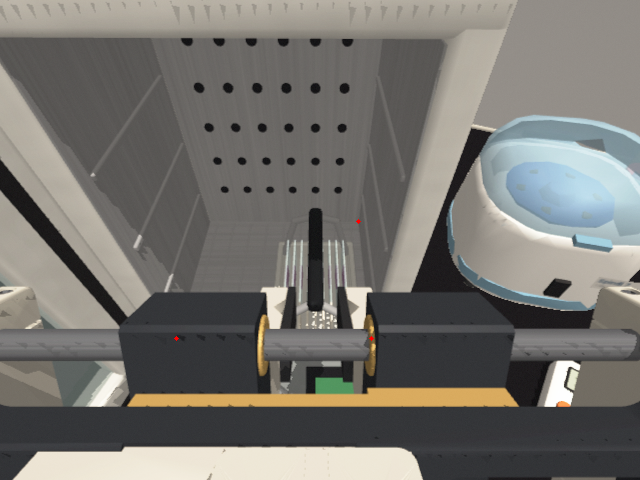

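Run:
```python
from plan import *
s=st(); S=(s["tcp_pos"],R.from_euler("xyz",s["eef_rot"],degrees=True))
def tp(x,z): p,r=pose(oven(x,-.031,z),YAW,32); return oven(x,-.031,z),r
P=[tp(-.105,.135),tp(-.105,.11),tp(-.10,.085),tp(-.095,.072),tp(-.09,.071),tp(-.08,.071),tp(-.07,.071),tp(-.06,.071),tp(-.055,.071),tp(-.050,.071)]
check(P,s["joints"]); rows(P,S)
```

```text
[0.55  0.194 0.135] [-5, 7, -41, -115, -27, -136] dmax 7.6
[0.55  0.194 0.11 ] [-9, 12, -44, -122, -34, -124] dmax 12.3
[0.555 0.196 0.085] [-13, 18, -47, -128, -40, -113] dmax 10.7
[0.559 0.198 0.072] [-13, 22, -48, -131, -43, -108] dmax 4.8
[0.564 0.2   0.071] [-13, 22, -48, -131, -43, -108] dmax 0.5
[0.573 0.204 0.071] [-12, 22, -47, -132, -42, -109] dmax 1.1
[0.582 0.208 0.071] [-11, 22, -46, -132, -41, -109] dmax 1.1
[0.591 0.213 0.071] [-10, 23, -44, -132, -40, -110] dmax 1.1
[0.596 0.215 0.071] [-10, 23, -44, -133, -40, -110] dmax 0.5
[0.6   0.217 0.071] [-9, 23, -43, -133, -40, -110] dmax 0.5
[[[-2.6, 0.1, -0.7], [0.001, -0.002, 0.007]], [[-4.7, 0.0, 0.7], [0.001, -0.002, 0.007]], [[-6.6, 0.0, 2.4], [0.001, -0.002, 0.007]], [[-7.4, 0.0, 3.5], [0.001, -0.002, 0.007]], [[-7.2, 0.0, 4.0], [0.001, -0.002, 0.007]]]
[[[0.5, 0.0, 0.8], [0.0, 0.0, 0.0]], [[1.1, -0.0, 1.7], [0.0, 0.0, 0.0]], [[1.6, -0.0, 2.5], [0.0, 0.0, 0.0]], [[1.9, 0.0, 3.0], [0.0, 0.0, 0.0]], [[2.1, 0.0, 3.4], [0.0, 0.0, 0.0]]]
```

Request:
move_arm([
  [[-2.6, 0.1, -0.7], [0.001, -0.002, 0.007]],
  [[-4.7, 0, 0.7], [0.001, -0.002, 0.007]],
  [[-6.6, 0, 2.4], [0.001, -0.002, 0.007]],
  [[-7.4, 0, 3.5], [0.001, -0.002, 0.007]],
  [[-7.2, 0, 4.0], [0.001, -0.002, 0.007]],
], jaw=0)

```text
time_s: 17.25
tcp_pos: [0.5637, 0.1996, 0.066]
eef_rot: [-179.4, -57.5, 23.6]
contact_force: [-0.3, -0.3, -0.0]
gripper_width: 0.0006
gripper_force: 0.0
```

Request:
move_arm([
  [[0.5, 0, 0.8], [0, 0, 0]],
  [[0.9, 0, 1.5], [0, 0, 0]],
  [[1.3, 0, 2.1], [0, 0, 0]],
])

```text
time_s: 17.62
tcp_pos: [0.5867, 0.211, 0.0692]
eef_rot: [-179.8, -57.8, 24.1]
contact_force: [-1.5, -0.3, 0.3]
gripper_width: 0.0002
gripper_force: 0.4
```

Request:
move_arm([
  [[0.2, 0, 0.3], [0, 0, 0]],
  [[0.4, 0, 0.7], [0, 0, 0]],
  [[0.6, 0, 1.0], [0, 0, 0]],
  [[0.8, 0, 1.3], [0, 0, 0]],
  [[0.8, 0, 1.3], [0, 0, 0]],
])

```text
time_s: 18.25
tcp_pos: [0.6004, 0.2167, 0.0682]
eef_rot: [-179.7, -57.8, 24.0]
contact_force: [0.8, 0.3, 0.3]
gripper_width: 0.0
gripper_force: 0.3
```

```bash
cat >> plan.py <<'E'
def ofr(w):
    d=np.array(w[:2])-OV;a,n=np.cos(np.radians(YAW)),np.sin(np.radians(YAW)); return np.array([a*d[0]+n*d[1],-n*d[0]+a*d[1],w[2]]).round(4)
E
python3 - <<'E'
from plan import *
s=st(); print(ofr(s["tcp_pos"]),s["contact_force"])
c=viewer.capture("wrist"); cv2.imwrite("pics/w8.png",c["image"])
for l in("slide_rack","rack_grip"):
    for p in pinpoint(l,"wrist")[:1]:
        print(l,p["score"],p["location"][::-1],ofr(atz(c,p["location"][::-1],.06 if l=="slide_rack" else .1185)))
E
```

```text
[-0.0498 -0.0311  0.0682] [0.78361433 0.25859712 0.29739678]
slide_rack 0.86 [316.4, 240.1] [ 0.001 -0.031  0.06 ]
```

Run:
```python
from plan import *
s=st(); S=(s["tcp_pos"],R.from_euler("xyz",s["eef_rot"],degrees=True)); q=s["joints"]; Rn=S[1]
A=[(oven(-.10,-.031,.072),Rn),(oven(-.16,-.04,.085),Rn),(oven(-.21,-.05,.12),Rn),(oven(-.24,-.07,.17),Rn),(oven(-.26,-.09,.21),Rn)]
check(A,q); rows(A,S)
qa=ik(*A[-1],[[-15,-10,-55,-110,-33,-134],[-9,23,-43,-133,-40,-110]]); print(qa)
qt=ik(np.array([.374,.334,.36]),R.from_euler("xyz",[180,0,-82.4],degrees=True),[[64,0,-10,0,-85,-57]])[0]; print(qt.round(1))
if qa:
    qa=qa[0]; N=16;prev=fk(qa,*PAR)
    for i in range(1,N+1):
        k=qa+(qt-qa)*i/N; a=fk(k,*PAR); print(a[0].round(3),a[1].as_matrix()[:,2].round(2),round(np.degrees((prev[1].inv()*a[1]).magnitude()),1),round(1000*np.linalg.norm(a[0]-prev[0])),links(k)[1:]); prev=a
```

```text
[0.555 0.196 0.072] [-14, 21, -48, -130, -43, -109] dmax 4.7
[0.504 0.163 0.085] [-20, 16, -51, -121, -43, -113] dmax 8.8
[0.462 0.134 0.12 ] [-18, 2, -50, -106, -36, -135] dmax 22.1
[0.443 0.103 0.17 ] [-4, -12, -46, -84, -24, -170] dmax 34.8
FAIL [0.43307144 0.07647997 0.21      ]
[[[-2.3, -0.0, -4.4], [0.0, 0.0, 0.0]], [[-4.4, 0.9, -10.2], [0.0, 0.0, 0.0]], [[-4.1, 1.9, -16.3], [0.0, 0.0, 0.0]], [[-1.5, 3.9, -21.5], [0.0, 0.0, 0.0]], [[0.8, 5.9, -25.3], [0.0, 0.0, 0.0]]]
[]
[ 64.3   0.4  -7.3   0.  -82.3 -56.7]
```

Run:
```python
from plan import *
s=st(); S=(s["tcp_pos"],R.from_euler("xyz",s["eef_rot"],degrees=True)); q=s["joints"]; Rn=S[1]
A=[(oven(-.10,-.031,.072),Rn),(oven(-.14,-.04,.08),Rn),(oven(-.18,-.05,.095),Rn),(oven(-.21,-.06,.11),Rn),(oven(-.215,-.06,.115),Rn)]
rows(A,S)
qa=q
for a in A: qa=ik(*a,[qa])[0]
print(qa.round(1))
qt=np.array([64.3,.4,-7.3,0,-82.3,-56.7]); 
for qv in (None,np.array([20,-5,-30,-50,-60,-100])):
    print("via",qv); segs=[qa,qt] if qv is None else [qa,qv,qt]; L=[]
    for a,b in zip(segs,segs[1:]):
        n=15 if qv is None else 8
        L+= [a+(b-a)*i/n for i in range(1,n+1)]
    prev=fk(qa,*PAR)
    for k in L:
        a=fk(k,*PAR); print(a[0].round(3),a[1].as_matrix()[:,2].round(2),round(np.degrees((prev[1].inv()*a[1]).magnitude()),1),round(1000*np.linalg.norm(a[0]-prev[0])),*links(k)[1:]); prev=a
```

```text
[[[-2.3, -0.0, -4.4], [0.0, 0.0, 0.0]], [[-3.8, 0.9, -8.2], [0.0, 0.0, 0.0]], [[-4.7, 1.9, -12.4], [0.0, 0.0, 0.0]], [[-5.0, 2.9, -15.8], [0.0, 0.0, 0.0]], [[-4.8, 2.9, -16.5], [0.0, 0.0, 0.0]]]
[ -20.5    3.2  -49.8 -104.9  -38.1 -133.6]
via None
[0.449 0.164 0.125] [ 0.7   0.49 -0.52] 17.8 45 [ 0.32 -0.08  0.44] [ 0.18 -0.02  0.32]
[0.43  0.201 0.133] [ 0.6   0.61 -0.52] 17.6 42 [ 0.34 -0.05  0.46] [ 0.2  -0.03  0.33]
[0.408 0.231 0.139] [ 0.48  0.7  -0.53] 17.5 38 [ 0.36 -0.02  0.48] [ 0.23 -0.03  0.34]
[0.384 0.253 0.145] [ 0.35  0.76 -0.55] 17.4 33 [0.38 0.02 0.5 ] [ 0.25 -0.03  0.35]
[0.361 0.269 0.15 ] [ 0.2   0.78 -0.59] 17.2 28 [0.39 0.05 0.51] [ 0.28 -0.03  0.37]
[0.341 0.278 0.155] [ 0.07  0.77 -0.63] 17.0 23 [0.39 0.09 0.53] [ 0.32 -0.01  0.39]
[0.325 0.283 0.162] [-0.05  0.73 -0.68] 16.8 17 [0.39 0.14 0.55] [0.35 0.01 0.42]
[0.315 0.283 0.171] [-0.15  0.66 -0.74] 16.6 13 [0.38 0.18 0.58] [0.37 0.03 0.45]
[0.312 0.282 0.182] [-0.23  0.57 -0.79] 16.3 12 [0.37 0.22 0.6 ] [0.4  0.07 0.48]
[0.314 0.282 0.198] [-0.26  0.46 -0.85] 16.0 16 [0.36 0.26 0.62] [0.41 0.11 0.52]
[0.32
[... 1075 characters left out ...]
-0.72] 15.1 16 [0.34 0.13 0.6 ] [ 0.33 -0.01  0.47]
[0.316 0.255 0.204] [-0.11  0.63 -0.77] 15.6 9 [0.34 0.17 0.62] [0.36 0.02 0.49]
[0.316 0.257 0.214] [-0.17  0.54 -0.82] 15.4 10 [0.34 0.21 0.63] [0.38 0.05 0.52]
[0.321 0.261 0.228] [-0.21  0.45 -0.87] 15.2 15 [0.33 0.24 0.65] [0.4  0.09 0.56]
[0.329 0.267 0.245] [-0.22  0.34 -0.91] 14.9 20 [0.31 0.28 0.67] [0.41 0.14 0.59]
[0.34  0.277 0.267] [-0.2   0.24 -0.95] 14.6 26 [0.29 0.32 0.69] [0.41 0.19 0.63]
[0.352 0.291 0.293] [-0.15  0.15 -0.98] 14.3 32 [0.26 0.36 0.7 ] [0.41 0.24 0.66]
[0.364 0.31  0.324] [-0.09  0.07 -0.99] 13.9 38 [0.23 0.39 0.72] [0.4  0.29 0.7 ]
[0.374 0.334 0.36 ] [ 0.  0. -1.] 13.5 44 [0.2  0.42 0.74] [0.37 0.33 0.74]
```

Run:
```python
from plan import *
qa=np.array([-20.5,3.2,-49.8,-104.9,-38.1,-133.6]);qt=np.array([64.3,.4,-7.3,0,-82.3,-56.7])
for qv in ([-15,-5,-10,-60,-80,-125],[0,-8,-5,-50,-85,-110],[-25,0,-20,-70,-70,-130]):
    qv=np.array(qv); L=[]; prev=fk(qa,*PAR); print("via",qv,fk(qv,*PAR)[0])
    for a,b in((qa,qv),(qv,qt)):
        m=np.degrees((fk(a,*PAR)[1].inv()*fk(b,*PAR)[1]).magnitude()); n=10
        L+=[a+(b-a)*i/n for i in range(1,n+1)]
    for k in L:
        a=fk(k,*PAR); print(a[0].round(3),a[1].as_matrix()[:,2].round(2),round(np.degrees((prev[1].inv()*a[1]).magnitude()),1),round(1000*np.linalg.norm(a[0]-prev[0])),"wrist",links(k)[2]); prev=a
```

```text
via [ -15   -5  -10  -60  -80 -125] [0.48714026 0.10430125 0.39918417]
[0.485 0.128 0.149] [ 0.77  0.42 -0.47] 9.4 42 wrist [ 0.19 -0.03  0.33]
[0.502 0.134 0.183] [ 0.76  0.5  -0.42] 9.3 38 wrist [ 0.22 -0.05  0.34]
[0.514 0.14  0.216] [ 0.73  0.57 -0.38] 9.1 35 wrist [ 0.24 -0.07  0.36]
[0.519 0.144 0.247] [ 0.69  0.63 -0.36] 8.9 32 wrist [ 0.26 -0.1   0.38]
[0.521 0.145 0.276] [ 0.64  0.69 -0.35] 8.7 29 wrist [ 0.28 -0.12  0.41]
[0.519 0.144 0.303] [ 0.58  0.74 -0.35] 8.5 27 wrist [ 0.3  -0.13  0.44]
[0.514 0.139 0.329] [ 0.52  0.77 -0.38] 8.3 26 wrist [ 0.32 -0.15  0.47]
[0.507 0.131 0.353] [ 0.46  0.79 -0.41] 8.1 26 wrist [ 0.33 -0.17  0.51]
[0.498 0.12  0.376] [ 0.4   0.8  -0.45] 7.8 28 wrist [ 0.35 -0.18  0.55]
[0.487 0.104 0.399] [ 0.35  0.79 -0.51] 7.5 30 wrist [ 0.36 -0.19  0.59]
[0.464 0.133 0.376] [ 0.21  0.78 -0.59] 15.1 44 wrist [ 0.38 -0.16  0.6 ]
[0.442 0.155 0.356] [ 0.09  0.73 -0.67] 15.4 37 wrist [ 0.41 -0.12  0.61]
[0.423 0.174 0.341] [-0.02  0.67 -0.75] 15.7 30 wrist [ 0.43 -0.08  0.62]
[0.409 0.19  0.33 ] [-0.1   0.58 -0.81] 15.9 24 wrist [ 0.45 -0.03  0.64]
[0.
[... 2760 characters left out ...]
] [ 0.39  0.76 -0.51] 18.8 59 wrist [ 0.34 -0.19  0.49]
[0.462 0.135 0.281] [ 0.22  0.77 -0.6 ] 19.0 49 wrist [ 0.38 -0.15  0.51]
[0.435 0.162 0.271] [ 0.07  0.73 -0.68] 19.1 39 wrist [ 0.41 -0.11  0.53]
[0.413 0.182 0.267] [-0.06  0.65 -0.76] 19.2 30 wrist [ 0.43 -0.06  0.55]
[0.397 0.199 0.268] [-0.15  0.54 -0.83] 19.2 23 wrist [ 0.45 -0.    0.58]
[0.388 0.216 0.274] [-0.2   0.41 -0.89] 19.2 21 wrist [0.46 0.06 0.61]
[0.384 0.236 0.287] [-0.2   0.29 -0.94] 19.1 24 wrist [0.46 0.13 0.64]
[0.382 0.262 0.305] [-0.17  0.17 -0.97] 19.0 32 wrist [0.45 0.2  0.67]
[0.38  0.294 0.329] [-0.1   0.07 -0.99] 18.9 41 wrist [0.42 0.27 0.7 ]
[0.374 0.334 0.36 ] [ 0.  0. -1.] 18.7 50 wrist [0.37 0.33 0.74]
```

Run:
```python
from plan import *
s=st(); S=(s["tcp_pos"],R.from_euler("xyz",s["eef_rot"],degrees=True)); Rn=S[1]
A=[(oven(-.10,-.031,.072),Rn),(oven(-.14,-.04,.08),Rn),(oven(-.18,-.05,.095),Rn),(oven(-.21,-.06,.11),Rn),(oven(-.215,-.06,.115),Rn)]
qa=np.array([-20.5,3.2,-49.8,-104.9,-38.1,-133.6]);qv=np.array([-15,-5,-10,-60,-80,-125.])
rows(A+[fk(qa+(qv-qa)*i/10,*PAR) for i in range(1,11)],S)
```

```text
[[[-2.3, -0.0, -4.4], [0.0, 0.0, 0.0]], [[-3.8, 0.9, -8.2], [0.0, 0.0, 0.0]], [[-4.7, 1.9, -12.4], [0.0, 0.0, 0.0]], [[-5.0, 2.9, -15.8], [0.0, 0.0, 0.0]], [[-4.8, 2.9, -16.5], [0.0, 0.0, 0.0]]]
[[[4.2, 0.4, 0.2], [0.062, 0.075, -0.132]], [[8.0, 0.5, -0.1], [0.124, 0.142, -0.266]], [[11.4, 0.5, -0.8], [0.185, 0.201, -0.4]], [[14.4, 0.4, -1.8], [0.246, 0.251, -0.535]], [[17.0, 0.3, -3.2], [0.306, 0.291, -0.669]]]
[[[2.2, 1.1, -1.2], [0.067, 0.032, -0.128]], [[4.1, 2.1, -2.7], [0.135, 0.056, -0.254]], [[5.8, 3.0, -4.5], [0.205, 0.07, -0.375]], [[7.2, 3.9, -6.7], [0.274, 0.075, -0.492]], [[8.4, 4.8, -9.3], [0.344, 0.071, -0.604]]]
```

Request:
move_arm([
  [[-2.3, 0, -4.4], [0, 0, 0]],
  [[-3.8, 0.9, -8.2], [0, 0, 0]],
  [[-4.7, 1.9, -12.4], [0, 0, 0]],
  [[-5.0, 2.9, -15.8], [0, 0, 0]],
  [[-4.8, 2.9, -16.5], [0, 0, 0]],
])

```text
time_s: 19.02
tcp_pos: [0.4608, 0.121, 0.1166]
eef_rot: [180.0, -57.8, 24.2]
contact_force: [0.4, 0.0, -0.8]
gripper_width: 0.0001
gripper_force: 0.0
```

Request:
move_arm([
  [[4.2, 0.4, 0.2], [0.062, 0.075, -0.132]],
  [[8.0, 0.5, -0.1], [0.124, 0.142, -0.266]],
  [[11.4, 0.5, -0.8], [0.185, 0.201, -0.4]],
  [[14.4, 0.4, -1.8], [0.246, 0.251, -0.535]],
  [[17.0, 0.3, -3.2], [0.306, 0.291, -0.669]],
], jaw=5)

```text
time_s: 19.65
tcp_pos: [0.5206, 0.1452, 0.2768]
eef_rot: [127.9, -55.5, 104.8]
contact_force: [1.2, -0.3, -0.2]
gripper_width: 0.045
gripper_force: 0.0
```

Request:
move_arm([
  [[2.2, 1.1, -1.2], [0.067, 0.032, -0.128]],
  [[4.1, 2.1, -2.7], [0.135, 0.056, -0.254]],
  [[5.8, 3.0, -4.5], [0.205, 0.07, -0.375]],
  [[7.2, 3.9, -6.7], [0.274, 0.075, -0.492]],
  [[8.4, 4.8, -9.3], [0.344, 0.071, -0.604]],
])

```text
time_s: 20.27
tcp_pos: [0.4857, 0.1038, 0.3996]
eef_rot: [125.7, -29.5, 137.0]
contact_force: [0.9, 0.2, -0.4]
gripper_width: 0.0503
gripper_force: 0.0
```

Run:
```python
from plan import *
s=st(); q=s["joints"]; print(q.round(1),s["tcp_pos"],s["contact_force"])
c=viewer.capture("wrist"); p=pinpoint("slide_rack","wrist"); print([(a["score"],ofr(atz(c,a["location"][::-1],.06))) for a in p[:1]])
m=outline_of("slide_rack","wrist")
if m:
    b=m[0]["box"]; print(b,[ofr(atz(c,(x,b[3]),.06)) for x in(b[0],b[2])])
s=st(); q=s["joints"]
qt=ik(np.array([.372,.34,.36]),R.from_euler("xyz",[180,0,-82.4],degrees=True),[[64,0,-10,0,-85,-57]])[0]
rows([fk(q+(qt-q)*i/20,*PAR) for i in range(1,21)],fk(q,*PAR))
```

```text
[ -15.    -5.1  -10.2  -59.9  -80.  -124.8] [0.48571403 0.10384317 0.39963972] [ 0.91018331  0.24210993 -0.44001078]
[(0.24, array([-0.0386, -0.0157,  0.06  ]))]
[221.4, 297.8, 295.6, 327.3] [array([-0.0441, -0.0427,  0.06  ]), array([ 0.1034, -0.0469,  0.06  ])]
[[[1.1, -1.4, 1.4], [0.077, 0.024, -0.103]], [[2.0, -2.8, 2.6], [0.152, 0.052, -0.209]], [[3.0, -4.1, 3.7], [0.224, 0.082, -0.317]], [[3.8, -5.3, 4.7], [0.294, 0.116, -0.428]], [[4.6, -6.4, 5.5], [0.36, 0.152, -0.541]]]
[[[0.9, -0.1, 1.1], [0.063, 0.035, -0.117]], [[1.7, -0.2, 2.1], [0.123, 0.072, -0.236]], [[2.5, -0.2, 3.0], [0.18, 0.11, -0.357]], [[3.2, -0.1, 3.8], [0.235, 0.149, -0.48]], [[3.8, 0.1, 4.5], [0.287, 0.189, -0.605]]]
[[[0.1, 0.7, 0.6], [0.05, 0.038, -0.127]], [[0.1, 1.6, 1.1], [0.097, 0.075, -0.256]], [[-0.1, 2.5, 1.5], [0.143, 0.113, -0.386]], [[-0.2, 3.5, 1.9], [0.187, 0.15, -0.518]], [[-0.5, 4.7, 2.2], [0.23, 0.187, -0.65]]]
[[[-1.1, 0.9, -0.1], [0.042, 0.035, -0.134]], [[-2.3, 1.9, -0.3], [0.084, 0.069, -0.268]], [[-3.6, 3.1, -0.5], [0.125, 0.103, -0.403]], [[-5.0, 4.4, -0.8], [0.165, 0.135, -0.538]], [[-6.5, 5.9, -1.2], [0.206, 0.168, -0.674]]]
```

Request:
move_arm([
  [[1.1, -1.4, 1.4], [0.077, 0.024, -0.103]],
  [[2.0, -2.8, 2.6], [0.152, 0.052, -0.209]],
  [[3.0, -4.1, 3.7], [0.224, 0.082, -0.317]],
  [[3.8, -5.3, 4.7], [0.294, 0.116, -0.428]],
  [[4.6, -6.4, 5.5], [0.36, 0.152, -0.541]],
])

```text
time_s: 21.05
tcp_pos: [0.4309, 0.1661, 0.3474]
eef_rot: [136.5, -11.7, 165.6]
contact_force: [1.2, -0.4, -1.2]
gripper_width: 0.05
gripper_force: 0.0
```

Request:
move_arm([
  [[0.9, -0.1, 1.1], [0.063, 0.035, -0.117]],
  [[1.7, -0.2, 2.1], [0.123, 0.072, -0.236]],
  [[2.5, -0.2, 3.0], [0.18, 0.11, -0.357]],
  [[3.2, -0.1, 3.8], [0.235, 0.149, -0.48]],
  [[3.8, 0.1, 4.5], [0.287, 0.189, -0.605]],
])

```text
time_s: 21.68
tcp_pos: [0.3967, 0.2075, 0.3239]
eef_rot: [150.1, 0.7, -160.2]
contact_force: [-0.2, -0.1, -0.0]
gripper_width: 0.0498
gripper_force: 0.0
```

Request:
move_arm([
  [[0.1, 0.7, 0.6], [0.05, 0.038, -0.127]],
  [[0.1, 1.6, 1.1], [0.097, 0.075, -0.256]],
  [[-0.1, 2.5, 1.5], [0.143, 0.113, -0.386]],
  [[-0.2, 3.5, 1.9], [0.187, 0.15, -0.518]],
  [[-0.5, 4.7, 2.2], [0.23, 0.187, -0.65]],
])

```text
time_s: 22.3
tcp_pos: [0.384, 0.2577, 0.3283]
eef_rot: [165.8, 4.9, -121.7]
contact_force: [0.2, -0.5, 0.3]
gripper_width: 0.0501
gripper_force: 0.0
```

Request:
move_arm([
  [[-1.1, 0.9, -0.1], [0.042, 0.035, -0.134]],
  [[-2.3, 1.9, -0.3], [0.084, 0.069, -0.268]],
  [[-3.6, 3.1, -0.5], [0.125, 0.103, -0.403]],
  [[-5.0, 4.4, -0.8], [0.165, 0.135, -0.538]],
  [[-6.5, 5.9, -1.2], [0.206, 0.168, -0.674]],
])

```text
time_s: 22.92
tcp_pos: [0.3711, 0.3395, 0.36]
eef_rot: [179.8, -0.1, -82.2]
contact_force: [0.3, -0.0, -0.3]
gripper_width: 0.0499
gripper_force: 0.0
```

Run:
```python
from plan import *
s=st(); print(s["joints"].round(1),s["tcp_pos"],s["eef_rot"],s["contact_force"])
c=viewer.capture("wrist"); cv2.imwrite("pics/w9.png",c["image"])
p=pinpoint("door_handle","wrist"); print([(a["score"],a["location"][::-1],atz(c,a["location"][::-1],.241)) for a in p[:1]], proj(c,[.372,.34,.267]))
t=viewer.capture("top"); p=pinpoint("door_handle","top"); print([(a["score"],a["location"][::-1],atz(t,a["location"][::-1],.241)) for a in p[:1]])
print(rel([.372,.340,.2255],[180,0,-82.4]))
```

```text
[ 64.8   0.7  -7.   -0.1 -82.5 -57. ] [0.3710729  0.33950888 0.36003255] [ 1.79836941e+02 -8.14510470e-02 -8.21946369e+01] [ 0.34790608 -0.017748   -0.31871035]
[(0.86, [314.6, 243.5], array([0.37164315, 0.34381971, 0.241     ]))] [314.74491352 248.35640527]
[(0.75, [149.0, 286.7], array([0.37820686, 0.34765136, 0.241     ]))]
(array([-0.06, -0.17, 13.45]), array([ 0.004, -0.   , -0.001]))
```

Request:
move_arm([
  [[0, -0.1, 5], [0.004, 0, 0]],
  [[0, -0.1, 10], [0.004, 0, 0]],
  [[0, -0.1, 13], [0.004, 0, 0]],
  [[0, -0.1, 13.4], [0.004, 0, 0]],
  [[0, -0.1, 13.4], [0.004, 0, 0]],
])

```text
time_s: 23.75
tcp_pos: [0.3732, 0.3393, 0.2281]
eef_rot: [-179.9, 0.1, -82.5]
contact_force: [0.6, 0.2, 0.7]
gripper_width: 0.0498
gripper_force: 0.0
```

Request:
move_arm([
  [[0, 0, 0], [0, 0, 0]],
  [[0, 0, 0], [0, 0, 0]],
  [[0, 0, 0], [0, 0, 0]],
  [[0, 0, 0], [0, 0, 0]],
  [[0, 0, 0], [0, 0, 0]],
], jaw=0, squeeze=15)

```text
time_s: 24.38
tcp_pos: [0.3728, 0.3396, 0.2276]
eef_rot: [-179.8, 0.0, -82.4]
contact_force: [1.4, -0.3, 0.0]
gripper_width: 0.0114
gripper_force: 15.0
```

Request:
move_arm([
  [[1.92, 0.43, 0], [0, 0, -0.12]],
  [[3.88, 0.63, 0], [0, 0, -0.24]],
  [[5.85, 0.59, 0], [0, 0, -0.36]],
  [[7.81, 0.31, 0], [0, 0, -0.48]],
  [[9.71, -0.2, 0], [0, 0, -0.6]],
])

```text
time_s: 25.0
tcp_pos: [0.3878, 0.2436, 0.2276]
eef_rot: [-179.8, -0.0, -47.8]
contact_force: [5.8, 3.8, -3.9]
gripper_width: 0.0114
gripper_force: 15.0
```

Run:
```python
from plan import *
s=st(); print(s["joints"].round(1),s["tcp_pos"],s["eef_rot"],s["contact_force"],np.linalg.norm(s["tcp_pos"][:2]-[.5347,.3155]))
```

```text
[ 57.   -0.6 -25.5   0.1 -64.9 -14.8] [0.38781328 0.24355212 0.22759129] [-1.79777770e+02 -1.24346608e-02 -4.77874191e+01] [ 5.84180482  3.81311233 -3.92899441] 0.16356101954924532
```

Request:
move_arm([
  [[1.92, 0.43, 0], [0, 0, -0.12]],
  [[3.88, 0.63, 0], [0, 0, -0.24]],
  [[5.85, 0.59, 0], [0, 0, -0.36]],
  [[7.81, 0.31, 0], [0, 0, -0.48]],
  [[9.71, -0.2, 0], [0, 0, -0.6]],
])

```text
time_s: 25.62
tcp_pos: [0.4545, 0.173, 0.2276]
eef_rot: [-179.8, -0.1, -13.4]
contact_force: [1.5, 4.9, -1.4]
gripper_width: 0.0116
gripper_force: 15.0
```

Request:
move_arm([
  [[1.92, 0.43, 0], [0, 0, -0.12]],
  [[3.88, 0.63, 0], [0, 0, -0.24]],
  [[5.85, 0.59, 0], [0, 0, -0.36]],
  [[7.0, 0.45, 0], [0, 0, -0.43]],
  [[7.81, 0.31, 0], [0, 0, -0.48]],
])

```text
time_s: 26.25
tcp_pos: [0.5298, 0.1521, 0.2276]
eef_rot: [-179.9, -0.2, 14.0]
contact_force: [-0.6, 4.8, 0.5]
gripper_width: 0.0113
gripper_force: 15.0
```

Run:
```python
from plan import *
s=st(); print(s["joints"].round(1),s["tcp_pos"],s["eef_rot"],s["contact_force"],np.linalg.norm(s["tcp_pos"][:2]-[.5347,.3155]))
```

```text
[ 36.4   8.7 -15.1  -0.  -65.9  67.6] [0.52978321 0.15205803 0.2276024 ] [-179.89804063   -0.1858549    13.95010406] [-0.56056094  4.81947163  0.54807101] 0.1635159038687949
```

Request:
move_arm([
  [[0.8, 0.2, 0], [0, 0, -0.05]],
  [[1.6, 0.37, 0], [0, 0, -0.1]],
  [[2.24, 0.48, 0], [0, 0, -0.14]],
  [[2.56, 0.52, 0], [0, 0, -0.16]],
  [[2.72, 0.54, 0], [0, 0, -0.17]],
])

```text
time_s: 26.88
tcp_pos: [0.5568, 0.1535, 0.2276]
eef_rot: [-179.9, -0.2, 23.6]
contact_force: [-1.4, 4.9, 0.6]
gripper_width: 0.0113
gripper_force: 15.0
```

Request:
move_arm([
  [[0.16, 0.04, 0], [0, 0, -0.01]],
  [[0.32, 0.07, 0], [0, 0, -0.02]],
  [[0.32, 0.07, 0], [0, 0, -0.02]],
])

```text
time_s: 27.25
tcp_pos: [0.56, 0.1539, 0.2276]
eef_rot: [-179.9, -0.2, 24.7]
contact_force: [0.9, 5.2, 0.5]
gripper_width: 0.0115
gripper_force: 15.0
```

Run:
```python
from plan import *
s=st(); print(s["tcp_pos"],ofr(s["tcp_pos"]),s["eef_rot"],s["contact_force"],np.linalg.norm(s["tcp_pos"][:2]-[.5347,.3155]))
```

```text
[0.56000929 0.15392312 0.2276117 ] [-0.1124 -0.0717  0.2276] [-179.94319519   -0.18439785   24.74541496] [0.90800093 5.18840616 0.47476814] 0.16354708706112545
```

Request:
move_arm([
  [[0.16, 0.04, 0], [0, 0, -0.01]],
  [[0.32, 0.07, 0], [0, 0, -0.02]],
  [[0.32, 0.07, 0], [0, 0, -0.02]],
])

```text
time_s: 27.62
tcp_pos: [0.5605, 0.1541, 0.2275]
eef_rot: [-179.9, 0.1, 25.9]
contact_force: [-12.9, 5.7, 7.8]
gripper_width: 0.0116
gripper_force: 15.0
```

Run:
```python
from plan import *
s=st(); print(s["tcp_pos"],ofr(s["tcp_pos"]),s["eef_rot"],s["contact_force"],s["moment"])
```

```text
[0.56045867 0.15409033 0.22750271] [-0.112  -0.0717  0.2275] [-1.79878161e+02  8.86557889e-02  2.58848884e+01] [-12.87497702   5.70822904   7.77803162] [ 2.07781931  4.69782558 -0.03702274]
```

Request:
move_arm([
  [[0, 0, 0], [0, 0, 0]],
  [[0, 0, 0], [0, 0, 0]],
  [[0, 0, 0], [0, 0, 0]],
  [[0, 0, -4], [0, 0, 0]],
  [[0, 0, -10], [0, 0, 0]],
], jaw=5)

```text
time_s: 28.25
tcp_pos: [0.5621, 0.153, 0.3269]
eef_rot: [180.0, 0.1, 25.9]
contact_force: [1.5, 0.7, 0.6]
gripper_width: 0.0493
gripper_force: 0.0
```

Run:
```python
from plan import *
s=st(); q=s["joints"]; print(q.round(1),s["tcp_pos"],s["contact_force"])
t=viewer.capture("top"); S=viewer.capture("scene"); w=viewer.capture("wrist")
for l in("start_top","door_handle"):
    pp=[]
    for n,c in(("top",t),("scene",S),("wrist",w)):
        for p in pinpoint(l,n)[:1]:
            px=p["location"][::-1]; print(l,n,round(p["score"],2),px,ofr(atz(c,px,.0315 if l[0]=="s" else .241))); pp.append((c,px))
    if len(pp)>1: print("tri",ofr(tri(pp)))
for pitch in(45,50,55,60,65):
  for dh in(-20,0,15,30):
    for up in (1,):
      h=YAW+dh; p,Rm=pose(oven(-.0955,.052,.0315),h,pitch,up); p=oven(-.0955,.052,.0315)-.0355*Rm.as_matrix()[:,1]
      k=ik(p,Rm,[[40,10,-40,0,-15,80],[37,10,-52,44,-7,35],[0,15,-40,-120,-30,-120],[40,20,-50,20,-20,60]])
      if k: print(pitch,dh,[a.round(0).astype(int).tolist() for a in k])
```

```text
[ 34.5   9.2  -1.8   0.  -79.2  81.4] [0.56214226 0.15304776 0.32687444] [1.53612328 0.73103017 0.60475749]
start_top top 0.43 [230.5, 257.2] [-0.104   0.0559  0.0315]
start_top scene 0.42 [295.3, 220.0] [-0.106   0.0827  0.0315]
tri [-0.1166  0.0542  0.0551]
door_handle top 0.77 [277.4, 224.6] [-0.119 -0.07   0.241]
door_handle scene 0.8 [320.7, 183.5] [-0.1199 -0.0703  0.241 ]
door_handle wrist 0.76 [314.1, 257.3] [-0.1132 -0.0723  0.241 ]
tri [-0.1169 -0.0701  0.2383]
45 0 [[6, 19, -47, -148, -24, -107]]
45 15 [[18, 16, -34, -100, -15, -154]]
45 30 [[17, 18, -31, -83, -26, -159]]
55 30 [[37, 15, -32, -48, -13, 151]]
60 30 [[44, 15, -36, -29, -10, 127]]
65 30 [[48, 16, -39, -15, -11, 110]]
```

Run:
```python
from plan import *
import pickle
c=pickle.load(open("w6.pkl","rb")); im=c["image"]
roi=cv2.cvtColor(im,cv2.COLOR_BGR2GRAY)[235:290,205:262]; m=(roi>175).astype(np.uint8)
n,l,sts,cen=cv2.connectedComponentsWithStats(m); i=1+np.argmax(sts[1:,4]); print("cap",sts[i],cen[i]+[205,235])
for p in(0,.005,.01,.015,.02): print(p,proj(c,oven(-.0955-.707*p,.052,.0315+.707*p)).round(1))
s=st(); q=s["joints"]
B=oven(-.0955-.007,.052,.0315+.007)
def bt(d,pitch=45):  # finger tip centre d back from button face
    _,Rm=pose(B,YAW,pitch,0); M=Rm.as_matrix(); return B-d*M[:,2]+.0355*M[:,1],Rm
qb=np.array([6,19,-47,-148,-24,73.]);
for d in(0,.02,.05,.08):
    k=ik(*bt(d),[qb]); print(d,[a.round(1) for a in k]); qb=k[0] if k else qb
for d in(0,.03,.06):
    k=ik(*bt(d,38),[[0,18,-45,-140,-30,70]]); print("38",d,[a.round(1) for a in k])
qa=qb
for qv in(np.array([5,-8,-10,-60,-75,75.]),np.array([-5,-5,-25,-80,-60,60])):
    L=[q+(qv-q)*i/8 for i in range(1,9)]+[qv+(qa-qv)*i/8 for i in range(1,9)]; prev=fk(q,*PAR); print("via",qv)
    for k in L:
        a=fk(k,*PAR); print(ofr(a[0]),a[1].as_matrix()[:,2].round(2),round(np.degrees((prev[1].inv()*a[1]).magnitude()),1),round(1000*np.linalg.norm(a[0]-prev[0])),*links(k)[1:]); prev=a
```

```text
cap [ 11  12  30  30 718] [230.87743733 261.64623955]
0 [236.7 261.9]
0.005 [235.5 262.6]
0.01 [234.2 263.2]
0.015 [232.9 263.9]
0.02 [231.5 264.6]
0 [array([   6.9,   17.7,  -47. , -145.5,  -22. ,   70. ])]
0.02 [array([   8.6,   13.9,  -45.5, -139.6,  -17.2,   62.1])]
0.05 []
0.08 []
38 0 [array([   1.3,   25.5,  -56.9, -154.2,  -45. ,   85.8])]
38 0.03 [array([   0.2,   20.3,  -57.9, -150.9,  -41.5,   82.8])]
38 0.06 [array([  -0.2,   14.1,  -57.7, -146.2,  -36. ,   77.3])]
via [  5.  -8. -10. -60. -75.  75.]
[-0.1373 -0.062   0.3164] [-0.04  0.13 -0.99] 9.6 30 [0.45 0.27 0.72] [0.55 0.11 0.69]
[-0.1582 -0.0455  0.3129] [-0.06  0.25 -0.97] 9.5 27 [0.45 0.23 0.73] [0.53 0.06 0.68]
[-0.1734 -0.0255  0.3156] [-0.06  0.38 -0.92] 9.5 25 [0.45 0.19 0.74] [0.51 0.03 0.66]
[-0.1829 -0.0037  0.3248] [-0.04  0.5  -0.86] 9.4 26 [0.44 0.16 0.75] [ 0.48 -0.    0.65]
[-0.187   0.0184  0.3405] [-0.01  0.61 -0.79] 9.3 27 [0.43 0.12 0.76] [ 0.46 -0.03  0.64]
[-0.1864  0.0394  0.3625] [ 0.04  0.71 -0.7 ] 9.3 30 [0.41 0.09 0.76] [ 0.43 -0.04  0.63]
[-0.1819  0.058   0.3906] [ 0.1   0.79 -0.6 ] 9.2 3
[... 1595 characters left out ...]
8  0.0515  0.3242] [ 0.56  0.78 -0.28] 8.7 36 [ 0.39 -0.02  0.6 ] [ 0.31 -0.03  0.43]
[-0.0781  0.0601  0.3008] [ 0.62  0.74 -0.27] 9.0 34 [ 0.4  -0.01  0.57] [0.3  0.01 0.4 ]
[-0.062   0.0653  0.2711] [ 0.68  0.68 -0.29] 9.3 34 [0.4  0.   0.54] [0.29 0.04 0.38]
[-0.0538  0.0686  0.2351] [ 0.72  0.61 -0.34] 9.6 37 [0.4  0.01 0.5 ] [0.28 0.08 0.36]
[-0.0544  0.0713  0.1936] [ 0.74  0.53 -0.41] 9.9 42 [0.4  0.03 0.47] [0.27 0.11 0.35]
[-0.0648  0.0746  0.1479] [ 0.74  0.45 -0.5 ] 10.2 47 [0.39 0.04 0.44] [0.26 0.14 0.34]
[-0.0855  0.0798  0.1001] [ 0.71  0.37 -0.6 ] 10.5 52 [0.39 0.05 0.41] [0.26 0.16 0.33]
[-0.1166  0.0875  0.0526] [ 0.64  0.29 -0.71] 10.8 57 [0.38 0.06 0.38] [0.25 0.19 0.32]
```

```bash
cat >> plan.py <<'E'
B=oven(-.0955-.007,.0545,.0315+.007)
def bt(d,pitch=45,dn=0):
    "finger tip centre d back from the button face along the press axis, dn along panel (up)"
    _,Rm=pose(B,YAW,pitch,0); M=Rm.as_matrix(); n=oven(-.7071,0,.7071)-oven(0,0,0)
    return B+d*n+.0355*M[:,1],Rm
E
python3 - <<'E'
from plan import *
s=st(); q=s["joints"]
qv=np.array([-15,-5,-10,-60,-80,55.]); qa=np.array([-20.5,3.2,-49.8,-104.9,-38.1,46.4])
prev=fk(q,*PAR)
for k in [q+(qv-q)*i/8 for i in range(1,9)]:
    a=fk(k,*PAR); print(ofr(a[0]),a[1].as_matrix()[:,2].round(2),round(np.degrees((prev[1].inv()*a[1]).magnitude()),1),round(1000*np.linalg.norm(a[0]-prev[0])),*links(k)[1:]); prev=a
p0,R0=fk(qa,*PAR); print(ofr(p0))
from scipy.spatial.transform import Slerp
for pitch in(38,41,44):
    print("pitch",pitch); p1,R1=bt(.06,pitch); sl=Slerp([0,1],R.concatenate([R0,R1])); P=[]
    for i in range(1,6): P.append((p0+(p1-p0)*i/5,sl(i/5)))
    for d in(.04,.02,.005,0,-.006): P.append(bt(d,pitch))
    check(P,qa)
E
```

```text
[-0.1447 -0.086   0.3129] [-0.05  0.12 -0.99] 13.1 38 [0.47 0.25 0.71] [0.56 0.08 0.69]
[-0.1726 -0.0906  0.3058] [-0.07  0.25 -0.97] 13.0 29 [0.48 0.2  0.72] [0.54 0.02 0.67]
[-0.1934 -0.0897  0.3051] [-0.06  0.37 -0.93] 12.9 21 [0.48 0.14 0.73] [ 0.52 -0.04  0.65]
[-0.2068 -0.0858  0.311 ] [-0.02  0.49 -0.87] 12.7 15 [0.47 0.08 0.73] [ 0.49 -0.08  0.64]
[-0.2129 -0.0815  0.3234] [ 0.04  0.6  -0.8 ] 12.6 15 [0.46 0.03 0.74] [ 0.46 -0.12  0.62]
[-0.2127 -0.0791  0.3424] [ 0.13  0.69 -0.71] 12.3 19 [ 0.44 -0.02  0.75] [ 0.42 -0.15  0.61]
[-0.2075 -0.0804  0.3678] [ 0.23  0.75 -0.61] 12.1 26 [ 0.42 -0.06  0.75] [ 0.39 -0.18  0.6 ]
[-0.1993 -0.0869  0.3992] [ 0.35  0.79 -0.51] 11.9 33 [ 0.4  -0.1   0.76] [ 0.36 -0.19  0.59]
[-0.2149 -0.0602  0.115 ]
pitch 38
[0.462 0.155 0.108] [-15, 4, -51, -111, -35, 50] dmax 6.3
[0.463 0.188 0.101] [-11, 5, -52, -119, -33, 55] dmax 7.3
[0.463 0.222 0.095] [-7, 8, -53, -127, -32, 61] dmax 8.5
[0.463 0.255 0.088] [-3, 10, -55, -136, -32, 69] dmax 9.3
[0.464 0.288 0.081] [1, 13, -56, -146, -34, 75] dmax 9.7
[0.477 0.294 0.067] [1, 17, -57, -150, -38, 80
[... 695 characters left out ...]
max 2.9
[0.503 0.305 0.038] [4, 22, -54, -153, -36, 81] dmax 0.9
[0.506 0.307 0.034] [4, 23, -54, -153, -36, 82] dmax 1.1
pitch 44
[0.462 0.155 0.108] [-12, 2, -49, -109, -31, 44] dmax 8.5
[0.463 0.188 0.101] [-4, 2, -48, -113, -24, 43] dmax 8.0
[0.463 0.222 0.095] [3, 3, -47, -117, -18, 42] dmax 7.2
[0.463 0.255 0.088] [10, 5, -45, -121, -13, 42] dmax 6.5
[0.464 0.288 0.081] [16, 7, -42, -124, -7, 40] dmax 6.4
[0.477 0.294 0.067] [9, 11, -46, -137, -16, 59] dmax 19.0
[0.49  0.3   0.053] [7, 15, -48, -144, -22, 68] dmax 9.3
[0.499 0.304 0.042] [6, 18, -49, -148, -25, 73] dmax 4.6
[0.503 0.305 0.038] [6, 19, -49, -149, -26, 74] dmax 1.2
[0.506 0.307 0.034] [6, 20, -49, -150, -27, 75] dmax 1.3
```

Run:
```python
from plan import *
s=st(); q=s["joints"]
qv=np.array([-15,-5,-10,-60,-80,55.]); qa=np.array([-20.5,3.2,-49.8,-104.9,-38.1,46.4])
rows([fk(q+(qv-q)*i/10,*PAR) for i in range(1,11)]+[fk(qv+(qa-qv)*i/10,*PAR) for i in range(1,11)],fk(q,*PAR))
```

```text
[[[-2.8, 1.0, 1.1], [0.103, -0.005, 0.152]], [[-5.2, 1.5, 1.8], [0.208, -0.005, 0.301]], [[-7.1, 1.5, 2.1], [0.313, -0.002, 0.448]], [[-8.6, 1.3, 2.0], [0.421, 0.006, 0.592]], [[-9.6, 1.0, 1.5], [0.53, 0.017, 0.731]]]
[[[-0.8, -0.3, -0.8], [0.115, 0.009, 0.132]], [[-1.3, -1.1, -1.8], [0.234, 0.019, 0.258]], [[-1.4, -2.1, -3.3], [0.356, 0.031, 0.377]], [[-1.3, -3.3, -5.2], [0.482, 0.042, 0.488]], [[-0.8, -4.5, -7.6], [0.611, 0.055, 0.59]]]
[[[0.9, 0.7, 2.7], [0.075, -0.001, 0.109]], [[1.9, 1.5, 5.1], [0.147, 0.006, 0.224]], [[3.1, 2.6, 7.3], [0.216, 0.02, 0.345]], [[4.4, 4.0, 9.1], [0.282, 0.042, 0.472]], [[5.8, 5.8, 10.6], [0.344, 0.071, 0.604]]]
[[[2.5, 1.3, 0.8], [0.065, 0.041, 0.131]], [[5.1, 3.0, 1.2], [0.129, 0.091, 0.264]], [[8.0, 5.0, 1.3], [0.19, 0.149, 0.398]], [[10.9, 7.5, 1.0], [0.249, 0.216, 0.533]], [[13.7, 10.6, 0.3], [0.306, 0.291, 0.669]]]
```

Request:
move_arm([
  [[-2.8, 1.0, 1.1], [0.103, -0.005, 0.152]],
  [[-5.2, 1.5, 1.8], [0.208, -0.005, 0.301]],
  [[-7.1, 1.5, 2.1], [0.313, -0.002, 0.448]],
  [[-8.6, 1.3, 2.0], [0.421, 0.006, 0.592]],
  [[-9.6, 1.0, 1.5], [0.53, 0.017, 0.731]],
])

```text
time_s: 29.32
tcp_pos: [0.4803, 0.1025, 0.3117]
eef_rot: [-151.5, 9.7, -14.8]
contact_force: [-1.1, -0.4, -1.2]
gripper_width: 0.05
gripper_force: 0.0
```

Request:
move_arm([
  [[-0.8, -0.3, -0.8], [0.115, 0.009, 0.132]],
  [[-1.3, -1.1, -1.8], [0.234, 0.019, 0.258]],
  [[-1.4, -2.1, -3.3], [0.356, 0.031, 0.377]],
  [[-1.3, -3.3, -5.2], [0.482, 0.042, 0.488]],
  [[-0.8, -4.5, -7.6], [0.611, 0.055, 0.59]],
])

```text
time_s: 29.95
tcp_pos: [0.4882, 0.1043, 0.4007]
eef_rot: [-125.4, 29.8, -43.3]
contact_force: [-0.3, -0.4, -0.6]
gripper_width: 0.05
gripper_force: 0.0
```

Request:
move_arm([
  [[0.9, 0.7, 2.7], [0.075, -0.001, 0.109]],
  [[1.9, 1.5, 5.1], [0.147, 0.006, 0.224]],
  [[3.1, 2.6, 7.3], [0.216, 0.02, 0.345]],
  [[4.4, 4.0, 9.1], [0.282, 0.042, 0.472]],
  [[5.8, 5.8, 10.6], [0.344, 0.071, 0.604]],
])

```text
time_s: 30.58
tcp_pos: [0.5215, 0.1452, 0.2758]
eef_rot: [-128.2, 55.8, -75.9]
contact_force: [-0.3, -0.7, -0.0]
gripper_width: 0.0501
gripper_force: 0.0
```

Request:
move_arm([
  [[2.5, 1.3, 0.8], [0.065, 0.041, 0.131]],
  [[5.1, 3.0, 1.2], [0.129, 0.091, 0.264]],
  [[8.0, 5.0, 1.3], [0.19, 0.149, 0.398]],
  [[10.9, 7.5, 1.0], [0.249, 0.216, 0.533]],
  [[13.7, 10.6, 0.3], [0.306, 0.291, 0.669]],
])

```text
time_s: 31.2
tcp_pos: [0.4615, 0.1227, 0.1145]
eef_rot: [179.3, 57.6, -156.6]
contact_force: [-0.1, 0.8, 0.3]
gripper_width: 0.0502
gripper_force: 0.0
```

Run:
```python
from plan import *
from scipy.spatial.transform import Slerp
s=st(); q=s["joints"]; print(q.round(1),s["tcp_pos"],s["contact_force"],s["time_s"])
c=viewer.capture("wrist"); p=pinpoint("start_top","wrist"); im=c["image"]
for a in p[:2]: print(a["score"],a["location"][::-1],ofr(atz(c,a["location"][::-1],B[2])))
print("pred",proj(c,B)); cv2.imwrite("pics/w10.png",im)
p0,R0=s["tcp_pos"],R.from_euler("xyz",s["eef_rot"],degrees=True); p1,R1=bt(.06,41); sl=Slerp([0,1],R.concatenate([R0,R1]))
P=[(p0+(p1-p0)*i/5,sl(i/5)) for i in range(1,6)]; check(P,q); rows(P,(p0,R0))
```

```text
[ -20.3    3.3  -50.1 -105.6  -38.    46.8] [0.4615444  0.12265227 0.11451989] [-0.09544063  0.80499382  0.2624478 ] 31.2
0.88 [451.3, 238.4] [-0.0695  0.0693  0.0385]
pred [448.16388262 227.55476029]
[0.462 0.156 0.108] [-14, 3, -50, -110, -33, 47] dmax 6.8
[0.462 0.189 0.101] [-8, 4, -50, -116, -28, 49] dmax 6.0
[0.463 0.222 0.094] [-3, 5, -50, -123, -25, 53] dmax 7.0
[0.463 0.255 0.088] [2, 7, -50, -131, -23, 58] dmax 8.1
[0.464 0.288 0.081] [6, 9, -51, -140, -22, 65] dmax 9.2
[[[-0.2, 3.0, 1.5], [-0.0, 0.03, -0.002]], [[-0.3, 6.0, 3.1], [-0.0, 0.06, -0.003]], [[-0.5, 9.0, 4.6], [-0.001, 0.09, -0.005]], [[-0.6, 12.0, 6.2], [-0.001, 0.121, -0.007]], [[-0.8, 15.0, 7.7], [-0.001, 0.151, -0.008]]]
```

Run:
```python
from plan import *
import pickle
c6=pickle.load(open("w6.pkl","rb")); c=viewer.capture("wrist")
g=cv2.cvtColor(c["image"],cv2.COLOR_BGR2GRAY)[200:275,410:495]; m=(g>175).astype(np.uint8)
n,l,sts,cen=cv2.connectedComponentsWithStats(m)
for i in range(1,n):
    if sts[i][4]>60: print("blob",sts[i],cen[i]+[410,200])
t=tri([(c6,(230.9,261.6)),(c,(451.3,238.4))]); print(ofr(t),proj(c6,t),proj(c,t))
for p in(0,.01,.02): print(p,proj(c,oven(-.0955-.707*p,.0545,.0315+.707*p)).round(1))
print("cam",ray(c,(320,240))[0].round(3))
v=np.zeros((480,640,3),np.uint8); cv2.imwrite("pics/w10c.png",cv2.resize(c["image"][150:330,340:560],None,fx=3,fy=3,interpolation=cv2.INTER_CUBIC))
```

```text
blob [  0   0  27  54 621] [416.59098229 222.85346216]
blob [   0    0   85   75 3274] [459.75534514 248.01649359]
[-0.1093  0.0543  0.0482] [228.21654773 262.43388113] [448.41553053 238.76049881]
0 [441.  225.3]
0.01 [444.6 230.4]
0.02 [448.4 235.7]
cam [0.299 0.053 0.133]
```

View pics/w10c.png

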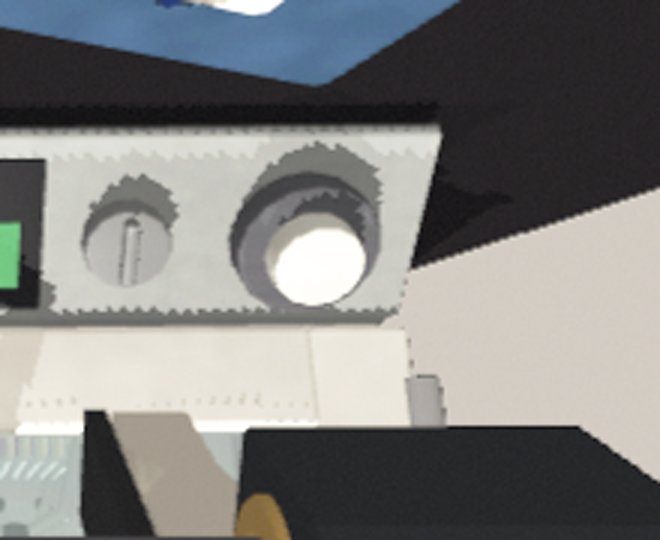

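```bash
cat >> plan.py <<'E'
B=oven(-.110,.0545,.0462)
def bt(d,pitch=41):
    _,Rm=pose(B,YAW,pitch,0); n=oven(-.7071,0,.7071)-oven(0,0,0); return B+d*n,Rm
E
python3 - <<'E'
from plan import *
from scipy.spatial.transform import Slerp
s=st(); q=s["joints"]
for pt in(39,41):
    p0,R0=s["tcp_pos"],R.from_euler("xyz",s["eef_rot"],degrees=True); p1,R1=bt(.045,pt); sl=Slerp([0,1],R.concatenate([R0,R1]))
    P=[(p0+(p1-p0)*i/4,sl(i/4)) for i in range(1,5)]+[bt(.03,pt),bt(.018,pt),bt(.006,pt),bt(0,pt),bt(-.006,pt)]; check(P,q); rows(P,(p0,R0))
E
```

```text
[0.466 0.157 0.105] [-14, 4, -50, -111, -34, 49] dmax 6.1
[0.471 0.19  0.096] [-9, 6, -50, -118, -30, 53] dmax 7.1
[0.476 0.223 0.087] [-5, 8, -50, -126, -28, 58] dmax 8.0
[0.481 0.257 0.078] [0, 11, -51, -135, -27, 65] dmax 8.7
[0.491 0.261 0.067] [-2, 14, -52, -139, -31, 70] dmax 5.6
[0.499 0.265 0.059] [-2, 17, -52, -141, -34, 74] dmax 3.6
[0.506 0.268 0.05 ] [-2, 20, -53, -144, -36, 77] dmax 3.0
[0.51  0.27  0.046] [-2, 21, -53, -145, -37, 78] dmax 1.3
[0.514 0.272 0.042] [-2, 22, -53, -146, -38, 79] dmax 1.2
[[[-0.2, 2.8, 2.0], [0.0, 0.029, -0.001]], [[-0.4, 5.7, 4.1], [0.001, 0.058, -0.003]], [[-0.6, 8.5, 6.1], [0.001, 0.087, -0.004]], [[-0.8, 11.3, 8.2], [0.002, 0.116, -0.006]], [[-0.4, 11.3, 9.7], [0.002, 0.116, -0.006]]]
[[[0.1, -0.0, 1.2], [0.0, 0.0, 0.0]], [[0.3, 0.0, 2.4], [0.0, 0.0, 0.0]], [[0.3, -0.0, 3.0], [0.0, 0.0, 0.0]], [[0.4, -0.0, 3.6], [0.0, 0.0, 0.0]]]
[0.466 0.157 0.105] [-13, 4, -49, -110, -32, 46] dmax 7.5
[0.471 0.19  0.096] [-6, 5, -49, -116, -27, 48] dmax 6.5
[0.476 0.223 0.087] [-1, 7, -48, -122, -23, 51] dmax 6.3
[0.481 0.257 0.078] [4, 9, -47, -129, -20, 54] dmax 6.9
[0.491 0.261 0.067] [2, 12, -48, -134, -24, 62] dmax 7.5
[0.499 0.265 0.059] [1, 15, -49, -138, -27, 67] dmax 4.8
[0.506 0.268 0.05 ] [0, 17, -50, -141, -29, 71] dmax 3.9
[0.51  0.27  0.046] [0, 18, -50, -142, -30, 72] dmax 1.7
[0.514 0.272 0.042] [0, 20, -50, -143, -31, 74] dmax 1.5
[[[-0.2, 2.8, 2.0], [0.0, 0.038, -0.001]], [[-0.4, 5.7, 4.1], [0.001, 0.076, -0.003]], [[-0.6, 8.5, 6.1], [0.001, 0.113, -0.004]], [[-0.8, 11.3, 8.2], [0.002, 0.151, -0.006]], [[-0.4, 11.3, 9.7], [0.002, 0.151, -0.006]]]
[[[0.1, -0.0, 1.2], [0.0, 0.0, 0.0]], [[0.2, 0.0, 2.4], [0.0, 0.0, 0.0]], [[0.2, -0.0, 3.0], [0.0, 0.0, 0.0]], [[0.3, -0.0, 3.6], [0.0, 0.0, 0.0]]]
```

Request:
move_arm([
  [[-0.2, 2.8, 2.0], [0, 0.029, -0.001]],
  [[-0.4, 5.7, 4.1], [0.001, 0.058, -0.003]],
  [[-0.6, 8.5, 6.1], [0.001, 0.087, -0.004]],
  [[-0.8, 11.3, 8.2], [0.002, 0.116, -0.006]],
  [[-0.4, 11.3, 9.7], [0.002, 0.116, -0.006]],
], jaw=0)

```text
time_s: 31.98
tcp_pos: [0.4945, 0.2627, 0.0694]
eef_rot: [-179.6, 51.4, -155.2]
contact_force: [-1.0, -0.3, 0.5]
gripper_width: 0.0057
gripper_force: 0.0
```

Request:
move_arm([
  [[0.1, 0, 1.0], [0, 0, 0]],
  [[0.2, 0, 1.8], [0, 0, 0]],
  [[0.2, 0, 1.8], [0, 0, 0]],
])

```text
time_s: 32.35
tcp_pos: [0.5053, 0.2658, 0.055]
eef_rot: [-179.8, 51.2, -155.5]
contact_force: [0.2, 0.3, -0.3]
gripper_width: 0.0006
gripper_force: 0.0
```

Run:
```python
from plan import *
s=st(); print(ofr(s["tcp_pos"]),ofr(B),s["contact_force"],s["joints"].round(1),s["gripper_width"])
c=viewer.capture("wrist"); print([(a["score"],a["location"][::-1]) for a in pinpoint("start_top","wrist")[:1]],proj(c,B))
```

```text
[-0.1162  0.0529  0.055 ] [-0.11    0.0545  0.0462] [ 0.23345879  0.29678119 -0.25450911] [  -2.2   18.9  -52.9 -143.4  -35.6   76.4] 0.0006172504885621965
[(0.8, [318.5, 295.2])] [318.79613414 288.71897787]
```

Request:
move_arm([
  [[0.05, 0, 0.4], [0, 0, 0]],
  [[0.1, 0, 0.8], [0, 0, 0]],
  [[0.12, 0, 1.1], [0, 0, 0]],
  [[0.12, 0, 1.1], [0, 0, 0]],
])

```text
time_s: 32.95
tcp_pos: [0.5124, 0.2691, 0.0477]
eef_rot: [-179.8, 51.2, -155.5]
contact_force: [-0.9, -0.7, 2.8]
gripper_width: 0.0003
gripper_force: 1.4
```

Request:
move_arm([
  [[0.03, 0, 0.2], [0, 0, 0]],
  [[0.05, 0, 0.4], [0, 0, 0]],
  [[0.05, 0, 0.4], [0, 0, 0]],
])

```text
time_s: 33.33
tcp_pos: [0.5147, 0.2703, 0.0451]
eef_rot: [-179.7, 51.3, -155.5]
contact_force: [-2.8, -4.8, 7.3]
gripper_width: 0.0002
gripper_force: 4.6
```

Run:
```python
from plan import *
s=st(); n=oven(-.7071,0,.7071)-oven(0,0,0); print(ofr(s["tcp_pos"]),(s["tcp_pos"]-B)@n,s["contact_force"]@n,s["contact_force"])
```

```text
[-0.1059  0.053   0.0451] -0.0037275054929970437 8.315722303059456 [-2.76933914 -4.80064055  7.26080276]
```

Request:
move_arm([
  [[0.02, 0, 0.15], [0, 0, 0]],
  [[0.04, 0, 0.3], [0, 0, 0]],
  [[0.04, 0, 0.3], [0, 0, 0]],
  [[0.04, 0, 0.3], [0, 0, 0]],
])

```text
time_s: 33.83
tcp_pos: [0.5152, 0.2707, 0.0443]
eef_rot: [-179.7, 51.4, -155.5]
contact_force: [-21.9, -22.5, 36.2]
gripper_width: 0.0007
gripper_force: 22.9
```

Run:
```python
from plan import *
s=st(); n=oven(-.7071,0,.7071)-oven(0,0,0); print(ofr(s["tcp_pos"]),(s["tcp_pos"]-B)@n,s["contact_force"]@n,s["contact_force"])
```

```text
[-0.1052  0.0532  0.0443] -0.004759036140568396 46.27115046280773 [-21.94761318 -22.50493733  36.17368467]
```

Request:
move_arm([
  [[-0.05, 0, -0.4], [0, 0, 0]],
  [[-0.2, 0, -1.5], [0, 0, 0]],
  [[-0.4, 0, -4.0], [0, 0, 0]],
  [[-0.4, 0, -6.0], [0, 0, 0]],
  [[-0.4, 0, -7.0], [0, 0, 0]],
])

```text
time_s: 34.45
tcp_pos: [0.4684, 0.2494, 0.0901]
eef_rot: [-179.7, 51.2, -155.4]
contact_force: [-0.3, 0.8, 0.3]
gripper_width: 0.0003
gripper_force: 0.0
```

Run:
```python
from plan import *
s=st(); print(ofr(s["tcp_pos"]),s["contact_force"],s["time_s"])
t=viewer.capture("top"); S=viewer.capture("scene")
pp=[]
for n,c in(("top",t),("scene",S)):
    for p in pinpoint("door_handle",n)[:1]: pp.append((c,p["location"][::-1])); print(n,p["score"])
print("handle",ofr(tri(pp)) if len(pp)>1 else 0)
for l in("tip_box","glass_beaker","timer","log_pad","pipette_a"):
    print(l,[(round(p["score"],2),atz(t,p["location"][::-1],0).round(3)) for p in pinpoint(l,"top")[:1]])
```

```text
[-0.1567  0.053   0.0901] [-0.27167034  0.77133984  0.25968461] 34.45
top 0.6
scene 0.98
handle [-0.1115 -0.0717  0.2375]
tip_box [(0.96, array([ 0.7  , -0.108,  0.   ]))]
glass_beaker [(0.58, array([ 0.697, -0.24 ,  0.   ]))]
timer [(0.74, array([0.643, 0.008, 0.   ]))]
log_pad [(0.64, array([0.403, 0.124, 0.   ]))]
pipette_a [(0.62, array([ 0.366, -0.131,  0.   ]))]
```

```bash
python3 -c "
from plant import r
print(r.close_job())"
```

```text
the job is handed in; nothing more can be done
None
```

The rack stands in the oven, the door is shut, the start button was pressed to its stop, and the job is handed in at about 35 s. Its front edge should be about 15 mm inside by the last camera estimate before closing. I set it down about 10 mm short and pushed it in with closed fingers, and that final press peaked at about 46 N through the fingertips.

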